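# Load the sprung kitchen scale to its mark

### The job

Check the sprung kitchen scale: take the steel ring weights from the wooden board one at a time, thread each over the upright post of the scale pan and set it gently down flat (do not drop it down the post), until the loaded pan's pointer has sunk into the window of the gauge and rests there. The post stands loosely in its slot, so feel for it with the ring; do not press hard and never push the pointer down past the window. Leave the rings that are not needed on the board, and leave the other kitchen things, the solid jar lid among them, where they are.

Things in the scene. Friction and masses are not known exactly. Their poses are not given: they have to be found in the camera images.
- scale: fixed white sprung kitchen scale, base 45 mm high; origin at its underside straight below the pan's centre, z up; the base reaches 75 mm to -x, 115 mm to +x, 75 mm to either y. A round steel pan (120 mm across, 5 mm thick) floats above the base. On the +x side, 90 to 105 mm from the pan's axis, stands the gauge: two thin uprights up to 125 mm high with dark steel teeth
- slot (a point): centre of the pan's top face, mid slot; same axes as the scale, sinks with the pan. A steel post, 21 mm across, 46 mm tall, flat top with sharp edges, stands loosely in the slot, which runs along y: the post's axis is at x = 0 and anywhere from y = -12 to +12 mm of this point, not reported. Light rubbing leaves it there, about 3 N sideways shifts it along the slot
- pan (a joint): how far the pan is below its top stop (m), 0 to 0.052, grows as it sinks straight down; damped spring of about 0.115 N per mm, so pressing on the pan or on the post's top with 0.5 N sinks it 4 to 5 mm; the empty pan rests at about 0 to 0.008
- pointer (a point): tip of the steel pointer that reaches out from the pan to the +x side of the scale, 110 mm from the pan's axis (point at mid thickness of the 5 mm pointer); it sinks and rises with the pan, and its height is 2.5 mm below the pan's top face
- mark (a point): centre of the gauge's window, between the upper and the lower pair of dark steel teeth on the uprights; the window is 14 mm high, so the pointer is in it when within 7 mm above or below this point. It is fixed during a run, 18 to 30 mm below the pointer of the empty pan
- board: fixed wooden board, 220 (x) x 200 (y) x 12 mm; origin at the centre of its underside, so its top is 12 mm above the origin; the four rings lie near its corners, about 50 mm from its centre in x and y
- ring0: loose plain steel ring weight, one of four alike, about 115 g (each a few per cent off): outside 46 mm, hole 24 mm, 12 mm thick; origin at the centre of its underside, z up along the hole; starts lying flat on the board. Each ring put on the scale sinks the pan by about 10 mm
- ring1: loose plain steel ring weight, one of four alike, about 115 g (each a few per cent off): outside 46 mm, hole 24 mm, 12 mm thick; origin at the centre of its underside, z up along the hole; starts lying flat on the board. Each ring put on the scale sinks the pan by about 10 mm
- ring2: loose plain steel ring weight, one of four alike, about 115 g (each a few per cent off): outside 46 mm, hole 24 mm, 12 mm thick; origin at the centre of its underside, z up along the hole; starts lying flat on the board. Each ring put on the scale sinks the pan by about 10 mm
- ring3: loose plain steel ring weight, one of four alike, about 115 g (each a few per cent off): outside 46 mm, hole 24 mm, 12 mm thick; origin at the centre of its underside, z up along the hole; starts lying flat on the board. Each ring put on the scale sinks the pan by about 10 mm
- lid: solid jar lid without a hole, 46 mm across, 12 mm thick, lying near the board's centre; origin at the centre of its underside; leave alone
- jar: bystander, glass spice jar, 44 mm across, 75 mm tall, origin at its underside
- mug: bystander, white mug, 80 mm across, 90 mm tall, origin at its underside
- mug2: bystander, blue mug, 80 mm across, 90 mm tall, origin at its underside
- bowl: bystander, white bowl, 120 mm across, 50 mm tall, origin at its underside
- spoon: bystander, spoon lying flat
- can: bystander, food can, 66 mm across, 80 mm tall, origin at its underside
Mind the look-alikes: they are no part of the job. Leave any green or yellow look-alike of the ring1 alone.

How it is judged:
On the way:
1. one ring alone is threaded on the post and lies flat on the pan, the others still on the board ((((horizontal distance between ring0 and scale below 0.018 m and z of ring0 in the frame of pointer between -0.003 and 0.04 m and angle between ring0's own z axis and vertical below 0.1 rad) and z of ring0 in the frame of pointer below 0.007 m and (z of ring1 in the frame of board between 0.009 and 0.016 m and horizontal distance between ring1 and board below 0.13 m and angle between ring1's own z axis and vertical below 0.1 rad) and (z of ring2 in the frame of board between 0.009 and 0.016 m and horizontal distance between ring2 and board below 0.13 m and angle between ring2's own z axis and vertical below 0.1 rad) and (z of ring3 in the frame of board between 0.009 and 0.016 m and horizontal distance between ring3 and board below 0.13 m and angle between ring3's own z axis and vertical below 0.1 rad)) or ((horizontal distance between ring1 and scale below 0.018 m and z of ring1 in the frame of pointer between -0.003 and 0.04 m and angle between ring1's own z axis and vertical below 0.1 rad) and z of ring1 in the frame of pointer below 0.007 m and (z of ring0 in the frame of board between 0.009 and 0.016 m and horizontal distance between ring0 and board below 0.13 m and angle between ring0's own z axis and vertical below 0.1 rad) and (z of ring2 in the frame of board between 0.009 and 0.016 m and horizontal distance between ring2 and board below 0.13 m and angle between ring2's own z axis and vertical below 0.1 rad) and (z of ring3 in the frame of board between 0.009 and 0.016 m and horizontal distance between ring3 and board below 0.13 m and angle between ring3's own z axis and vertical below 0.1 rad)) or ((horizontal distance between ring2 and scale below 0.018 m and z of ring2 in the frame of pointer between -0.003 and 0.04 m and angle between ring2's own z axis and vertical below 0.1 rad) and z of ring2 in the frame of pointer below 0.007 m and (z of ring0 in the frame of board between 0.009 and 0.016 m and horizontal distance between ring0 and board below 0.13 m and angle between ring0's own z axis and vertical below 0.1 rad) and (z of ring1 in the frame of board between 0.009 and 0.016 m and horizontal distance between ring1 and board below 0.13 m and angle between ring1's own z axis and vertical below 0.1 rad) and (z of ring3 in the frame of board between 0.009 and 0.016 m and horizontal distance between ring3 and board below 0.13 m and angle between ring3's own z axis and vertical below 0.1 rad)) or ((horizontal distance between ring3 and scale below 0.018 m and z of ring3 in the frame of pointer between -0.003 and 0.04 m and angle between ring3's own z axis and vertical below 0.1 rad) and z of ring3 in the frame of pointer below 0.007 m and (z of ring0 in the frame of board between 0.009 and 0.016 m and horizontal distance between ring0 and board below 0.13 m and angle between ring0's own z axis and vertical below 0.1 rad) and (z of ring1 in the frame of board between 0.009 and 0.016 m and horizontal distance between ring1 and board below 0.13 m and angle between ring1's own z axis and vertical below 0.1 rad) and (z of ring2 in the frame of board between 0.009 and 0.016 m and horizontal distance between ring2 and board below 0.13 m and angle between ring2's own z axis and vertical below 0.1 rad)))), for 0.2 s.
At the end, for the whole second after the job is handed in: the pointer rests within 7 mm above or below the window's centre, and every ring either lies flat (within 0.1 rad) threaded on the post or lies flat on the board (z of pointer in the frame of mark between -0.007 and 0.007 m and velocity of joint pan between -0.005 and 0.005 m/s and ((horizontal distance between ring0 and scale below 0.018 m and z of ring0 in the frame of pointer between -0.003 and 0.04 m and angle between ring0's own z axis and vertical below 0.1 rad) or (z of ring0 in the frame of board between 0.009 and 0.016 m and horizontal distance between ring0 and board below 0.13 m and angle between ring0's own z axis and vertical below 0.1 rad)) and ((horizontal distance between ring1 and scale below 0.018 m and z of ring1 in the frame of pointer between -0.003 and 0.04 m and angle between ring1's own z axis and vertical below 0.1 rad) or (z of ring1 in the frame of board between 0.009 and 0.016 m and horizontal distance between ring1 and board below 0.13 m and angle between ring1's own z axis and vertical below 0.1 rad)) and ((horizontal distance between ring2 and scale below 0.018 m and z of ring2 in the frame of pointer between -0.003 and 0.04 m and angle between ring2's own z axis and vertical below 0.1 rad) or (z of ring2 in the frame of board between 0.009 and 0.016 m and horizontal distance between ring2 and board below 0.13 m and angle between ring2's own z axis and vertical below 0.1 rad)) and ((horizontal distance between ring3 and scale below 0.018 m and z of ring3 in the frame of pointer between -0.003 and 0.04 m and angle between ring3's own z axis and vertical below 0.1 rad) or (z of ring3 in the frame of board between 0.009 and 0.016 m and horizontal distance between ring3 and board below 0.13 m and angle between ring3's own z axis and vertical below 0.1 rad))); the robot touches nothing.
It fails at once if the pointer is pushed more than 12 mm below the window's centre (5 mm past the window) (z of pointer in the frame of mark below -0.012 m).
It fails at once if a ring is pressed, jammed or dropped on the scale with more than 10 N (contact force between any of ring0, ring1, ring2, ring3 and scale above 10 N).
It fails at once if a ring falls down the post (faster than 0.4 m/s) ((horizontal distance between ring0 and scale below 0.018 m and z of ring0 in the frame of pointer below 0.048 m and linear speed of ring0 above 0.4 m/s) or (horizontal distance between ring1 and scale below 0.018 m and z of ring1 in the frame of pointer below 0.048 m and linear speed of ring1 above 0.4 m/s) or (horizontal distance between ring2 and scale below 0.018 m and z of ring2 in the frame of pointer below 0.048 m and linear speed of ring2 above 0.4 m/s) or (horizontal distance between ring3 and scale below 0.018 m and z of ring3 in the frame of pointer below 0.048 m and linear speed of ring3 above 0.4 m/s)).
It fails at once if the fingers or the arm press on the scale itself with more than 6 N (contact force between any of the arm, the fingers and scale above 6 N).
It fails at once if a bystander is moved by more than 40 mm (distance of any of lid, jar, mug, mug2, bowl, spoon, can from where it was at the start of the episode above 0.04 m).
It also fails if it takes over 72 s, if anything falls off the work surface, if the arm or the gripper's body presses on something with over 40 N, if the wrist force passes 120 N, or if a joint passes its speed limit or range.

### The arm

A 6-joint arm with a two-finger parallel gripper is mounted at the origin on the work surface. World frame = base frame: x ahead of the robot, y to its left, z up, the work surface at z = 0. Lengths are in m, angles in rad, forces in N, time in s.
With the tool pointing down it reaches from about 0.375 to 0.975 m from the base axis. Payload 3.8 kg.
Tool frame: the origin (TCP) lies midway between the tips of the shut fingers; the grasp point (between the pads) lies 19 mm behind it; z points along the fingers, y is the line along which they close (so a half turn about z gives the same grasp; the last joint's range is limited). The gripper opens to 85 mm and grips with 20 to 120 N. Pads are 22 mm wide; open, the fingers measure 114 mm over their backs; the gripper's body (76 mm by 85 mm) begins 54 mm behind the grasp point. The pads swing forward as they close: fully open they stand 13 mm farther back than shut.
Start: joints at [-1.225, 0.264, 1.604, -0, 1.274, -0.037], TCP at [0.252, -0.626, 0.202] pointing down, gripper open.
Joint ranges: [-2.63, 2.63], [-0.94, 2.18], [0.31, 2.57], [-1.31, 4.45], [0, 2.66], [-2.55, 2.55]. Speed limits (rad/s): [2.57, 2.57, 3.14, 3.14, 3.14, 3.14].

### API

Orientations are given as a rotation vector (axis times angle).
In Python, from workcell import read_state, vision, ticket gives the robot as it stands. The module is installed in compiled form; this text tells all that it offers.
- The arm moves only by the tool jog_arm, never from a script. Its arguments are lists of equal length, an entry for each row: "turn": the turn, a rotation vector about the tool's x, y, z in rad, a list of three; "delta_pos": the shift along the tool's x, y, z in m, a list of three; "gripper": the finger opening in m, from 0 to 0.0854. In form: {"turn": [[rx, ry, rz], ...], "delta_pos": [[dx, dy, dz], ...], "gripper": [gripper, ...]}. A call has 1 to 20 rows; each row shifts and turns the commanded pose from where the row before left it, along the tool's axes as they then stand; what a row does not reach is not made up. A row lasts 1/12 s, in which the tool goes at most 41.7 mm and 7.16 degrees, less where a joint would pass 70% of its speed; a pose out of reach is approached as far as the arm can. A call with a gripper value outside its range is refused whole. The fingers move at their own pace and stop on an object; "grip_force" is the grip in N (left out, the last holds). Time passes only in rows, so rows that do not move let the fingers close. It gives the time, the measured TCP pose, the force, the opening and the grip force at its end, in the units of the state.
- read_state(): the state, without advancing time (a new reading comes with each control period).
- vision.read_camera(name): name is "side" or "top" or "wrist"; returns the picture (480x640x3 uint8, red, green, blue); there is no depth.
- vision.calibration(name): a dict with "vfov" (degrees; the focal length in pixels is half the picture's height over the tangent of half this angle, whatever the lens; pixels are square), "cx", "cy" (the principal point, pixels), "R" (3x3) and "t" (3): a world point X has camera coordinates R X + t; the wrist camera has in their place "mount" (4x4, takes a point from camera to tool coordinates, whose origin is the TCP and whose axes are the flange's). Camera axes: x right, y down, z forward; pixel columns grow to the right and rows downward; lengths in m; the calibration is good to about 2 mm. A picture is of the moment at which its call begins: read the wrist's pose just before it. calibration takes no time and is no camera call.
- ticket.finish_job(): hands the job in; it is judged then, once.
The state is a dict: "time": time; "q": joint angles; "joint_vel": joint speeds; "joint_torque": joint torques, N m; "tool_pos": TCP position; "tcp_rot": TCP orientation; "wrist_force": force on the tool from outside, world axes, zero at the start; "torque": the same for the moment, N m; "width": opening from 0.0 (shut) to 1.0 (fully open); "grip_force": force on a finger pad.
Only numpy, scipy, OpenCV 4.12 (cv2) and the standard library are available. Lean on these libraries where they do the work, as an engineer would, in place of code of your own. Each camera call takes 0.05 s, during which the arm holds its last target. There are 200 camera calls.

## Working session

There is one attempt and no reset: what is moved stays moved. The work goes in short steps, Python scripts to look and compute and a tool call to move; the robot and the scene stay as the last step left them, time stands still between calls to the robot, and variables do not carry over. Pictures are saved under pics/ and viewed, at most 10 in all, crops included, and the job is handed in when it is done.

Besides the shell and the picture viewer there is one more tool, called as name(argument=value, ...) on one line, values as JSON. jog_arm: Moves the arm, as the interface text tells. Its arguments: {"type":"object","properties":{"turn":{"type":"array","items":{"type":"array","items":{"type":"number"}}},"delta_pos":{"type":"array","items":{"type":"array","items":{"type":"number"}}},"gripper":{"type":"array","items":{"type":"number"}},"grip_force":{"type":"number"}},"required":["turn","delta_pos","gripper"]}

```bash
mkdir -p pics; ls
cat > h.py <<'E'
import numpy as np, cv2
from scipy.spatial.transform import Rotation as Ro
from workcell import read_state, vision, ticket
def look(n):
    s=read_state(); im=vision.read_camera(n); c=vision.calibration(n)
    f=240/np.tan(np.radians(c["vfov"])/2)
    if n=="wrist":
        M=np.array(c["mount"]); R=Ro.from_rotvec(s["tcp_rot"]).as_matrix()
        Rc=R@M[:3,:3]; o=R@M[:3,3]+np.array(s["tool_pos"])
    else:
        Rc=np.array(c["R"]).T; o=-Rc@np.array(c["t"])
    return im,(f,c["cx"],c["cy"],Rc,o)
def ray(cal,u,v,z):
    f,cx,cy,R,o=cal
    d=R@np.array([(u-cx)/f,(v-cy)/f,1]); return o+d*(z-o[2])/d[2]
def proj(cal,X):
    f,cx,cy,R,o=cal; p=R.T@(np.array(X)-o); return f*p[0]/p[2]+cx,f*p[1]/p[2]+cy
def save(n,im): cv2.imwrite("pics/"+n+".png",im[:,:,::-1])
E
python3 - <<'E'
from h import *
import pickle
for n in("top","side"):
    im,c=look(n); save(n+"0",im); pickle.dump(c,open(n+".pkl","wb")); print(n,c[0],c[1:3],c[4]);print(c[3])
print(read_state())
print(vision.calibration("wrist"))
E
```

```text
pics
top 600.8165280474232 (328.67031788585433, 247.2480627153243) [ 0.42438    -0.02152509  1.30398391]
[[ 0.0216608  -0.99361843  0.11069432]
 [-0.99975584 -0.02201101 -0.0019426 ]
 [ 0.00436669 -0.11062521 -0.9938526 ]]
side 487.3890054666205 (318.1519523025902, 238.6619521434437) [0.49152247 0.80684081 0.94997368]
[[-0.99707085 -0.05227002  0.05583514]
 [-0.07638107  0.71826162 -0.69156791]
 [-0.00395597 -0.69380696 -0.72015016]]
{'time': 0.1, 'q': array([-1.22490944e+00,  2.64699321e-01,  1.60527485e+00,  4.94192274e-06,
        1.27368981e+00, -3.68924983e-02]), 'joint_vel': array([ 0.00149797, -0.00355052, -0.00336214,  0.00039988,  0.00207365,
       -0.00038736]), 'joint_torque': array([ 8.70177155e-04, -5.16707182e+01, -3.68589127e+01,  2.18303421e-05,
        6.34548749e-03, -2.22936166e-05]), 'tool_pos': array([ 0.25186773, -0.6254561 ,  0.20085189]), 'tcp_rot': array([-3.08222018e+00, -5.97212725e-01,  4.93026641e-04]), 'wrist_force': array([ 0.61024753,  0.18398017, -0.20451585]), 'torque': array([ 0.0081369 , -0.04637513, -0.03234731]), 'grip_force': 0.0, 'width': 1.0012504972493104}
{'vfov': 61.93994814352034, 'cx': 318.3147722056759, 'cy': 233.3745950237389, 'mount': array([[-8.88146710e-04, -9.61458113e-01, -2.74950009e-01,
         7.00651126e-02],
       [ 9.99998569e-01, -4.58033016e-04, -1.62853561e-03,
        -1.30646169e-04],
       [ 1.43983259e-03, -2.74951061e-01,  9.61457144e-01,
        -1.73251701e-01],
       [ 0.00000000e+00,  0.00000000e+00,  0.00000000e+00,
         1.00000000e+00]])}
```

View pics/top0.png

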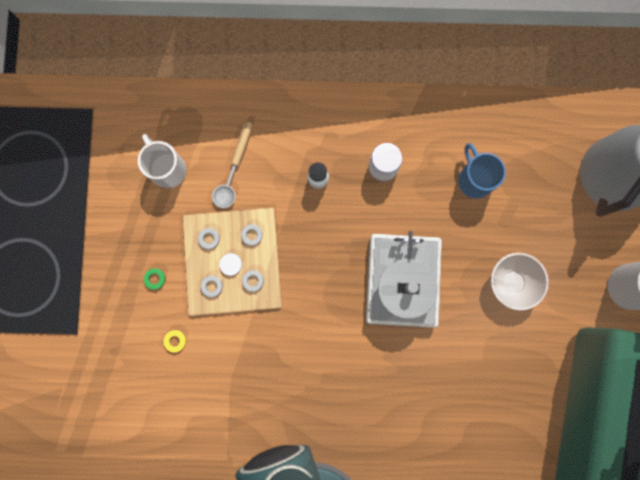

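View pics/side0.png

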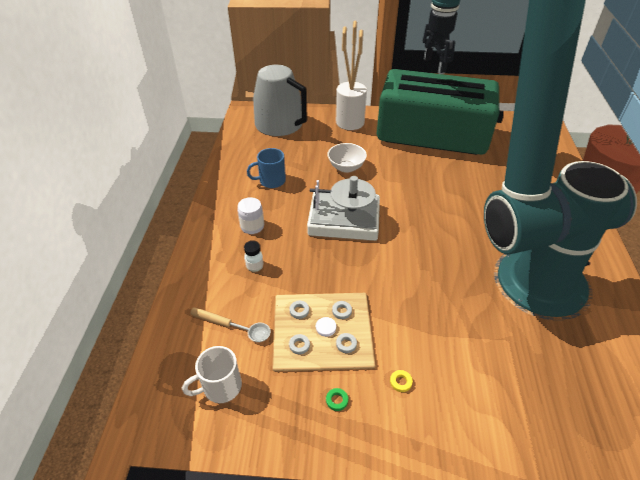

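The top view shows the four rings at about (208,239), (251,235), (211,287) and (253,281). The lid is at (231,265), the scale pan at (407,289) with its gauge at (405,240), and the green and yellow look-alikes are off the board. The side view shows the same layout, with the post near (353,187).

Run:
```python
from h import *
import pickle
im=cv2.imread("pics/top0.png"); c=pickle.load(open("top.pkl","rb")); cs=pickle.load(open("side.pkl","rb"))
hsv=cv2.cvtColor(im,cv2.COLOR_BGR2HSV)
m=((hsv[:,:,1]<60)).astype(np.uint8)
for x0,y0,x1,y1,z in((185,210,280,315,.024),(360,225,450,335,.045)):
    mm=np.zeros_like(m); mm[y0:y1,x0:x1]=m[y0:y1,x0:x1]
    for ct in cv2.findContours(mm,cv2.RETR_EXTERNAL,cv2.CHAIN_APPROX_NONE)[0]:
        if cv2.contourArea(ct)<100: continue
        r=cv2.minAreaRect(ct); print(np.round(r[0],1),np.round(r[1],1),r[2],ray(c,*r[0],z).round(4))
        if z>.04: print([ray(c,*p,z).round(4)[:2] for p in cv2.boxPoints(r)])
b=((hsv[:,:,0]>10)&(hsv[:,:,1]>60)&(hsv[:,:,2]>190)).astype(np.uint8)
print("board corners",[ray(c,*p,.012).round(3)[:2] for p in((184,215),(273,208),(280,308),(190,315))])
cv2.imwrite("pics/crop1.png",np.hstack([cv2.resize(im[225:335,360:450],None,fx=5,fy=5,interpolation=3),cv2.resize(cv2.imread("pics/side0.png")[170:245,300:390],(450,550)if 0 else (340,550),interpolation=3)]))
```

```text
[211.5 286. ] [22. 21.] 90.0 [0.4785 0.2233 0.024 ]
[252.5 280.5] [21. 21.] 90.0 [0.4921 0.1366 0.024 ]
[230. 264.] [22. 22.] 90.0 [0.5263 0.1858 0.024 ]
[208.5 238.5] [21. 21.] 90.0 [0.5801 0.2341 0.024 ]
[251.5 234.5] [21. 21.] 90.0 [0.5908 0.1422 0.024 ]
[403.7 278.7] [72.7 94. ] 2.726310968399048 [ 0.5017 -0.1828  0.045 ]
[array([ 0.4059, -0.1034]), array([ 0.6032, -0.1099]), array([ 0.5992, -0.2636]), array([ 0.402 , -0.2545])]
board corners [array([0.632, 0.292]), array([0.652, 0.099]), array([0.435, 0.077]), array([0.416, 0.269])]
```

View pics/crop1.png

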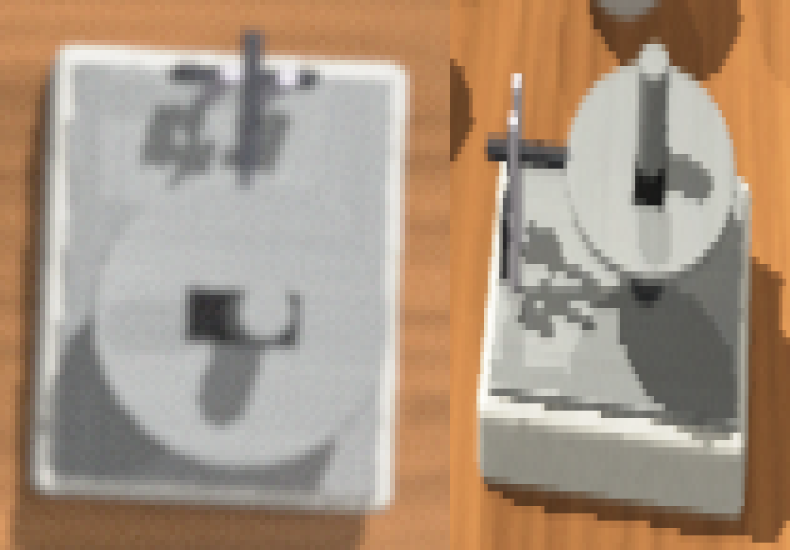

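The crop shows the post standing toward the -y end of the slot, and the scale is turned about -2°. I'll fly over it with the tool square to the world axes and look from close by.

jog_arm(turn=[[0, 0, 0.0957], [0, 0, 0.0957], [0, 0, 0.0957], [0, 0, 0.0957], [0, 0, 0], [0, 0, 0], [0, 0, 0], [0, 0, 0], [0, 0, 0], [0, 0, 0], [0, 0, 0], [0, 0, 0], [0, 0, 0], [0, 0, 0], [0, 0, 0], [0, 0, 0], [0, 0, 0], [0, 0, 0], [0, 0, 0]], delta_pos=[[0, 0, -0.015], [0, 0, -0.018], [0, 0, -0.018], [0, 0, -0.018], [0.0168, -0.0342, 0], [0.0168, -0.0342, 0], [0.0168, -0.0342, 0], [0.0168, -0.0342, 0], [0.0168, -0.0342, 0], [0.0168, -0.0342, 0], [0.0168, -0.0342, 0], [0.0168, -0.0342, 0], [0.0168, -0.0342, 0], [0.0168, -0.0342, 0], [0.0168, -0.0342, 0], [0.0168, -0.0342, 0], [0.0168, -0.0342, 0], [0, 0, 0], [0, 0, 0]], gripper=[0.07, 0.07, 0.07, 0.07, 0.07, 0.07, 0.07, 0.07, 0.07, 0.07, 0.07, 0.07, 0.07, 0.07, 0.07, 0.07, 0.07, 0.07, 0.07])

```text
time: 1.68
tool_pos: [0.4709, -0.1796, 0.2706]
tcp_rot: [-3.141, -0.007, 0.001]
wrist_force: [-0.7, -0.9, 0.7]
width: 0.815
grip_force: 0.0
```

Run:
```python
from h import *
import pickle
im,c=look("wrist"); save("w1",im); pickle.dump(c,open("w1.pkl","wb"));s=read_state(); print(s["tool_pos"],s["tcp_rot"],s["wrist_force"])
```

```text
[ 0.47043059 -0.18089402  0.27067495] [ 3.14130414e+00  3.83750706e-03 -1.48329415e-03] [ 0.2913557  -0.7320736  -0.25897647]
```

View pics/w1.png

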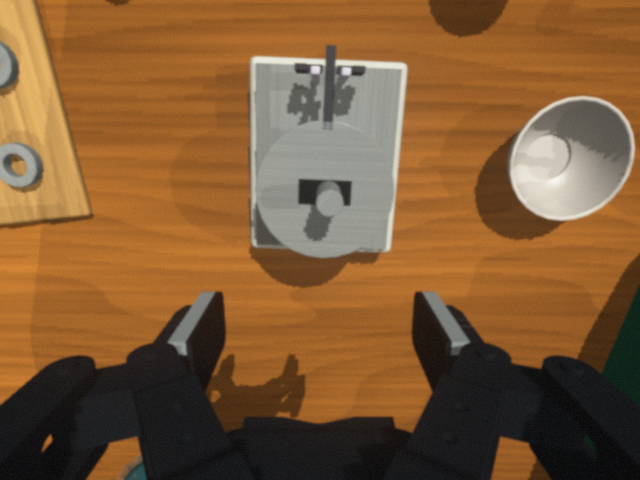

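The wrist view shows the pan's centre near (326,189), the post's top near (329,200) and the pointer running up to (331,48), between the gauge teeth.

```bash
cat >> h.py <<'E'
def tri(cs,ps):
    A=np.zeros((3,3));b=np.zeros(3)
    for (f,cx,cy,R,o),(u,v) in zip(cs,ps):
        d=R@np.array([(u-cx)/f,(v-cy)/f,1]);d/=np.linalg.norm(d);P=np.eye(3)-np.outer(d,d);A+=P;b+=P@o
    X=np.linalg.solve(A,b); return X,[np.round(np.subtract(proj(c,X),p),1) for c,p in zip(cs,ps)]
E
python3 - <<'E'
from h import *
import pickle
w,t,s=[pickle.load(open(n+".pkl","rb")) for n in("w1","top","side")]
print(w[0])
# side crop: x scale 340/90, y 550/75, origin 300,170 ; offset 450
S=lambda u,v:(300+(u-450)*90/340-.5,170+v*75/550-.5)
T=lambda u,v:(360+u/5-.5,225+v/5-.5)
for n,a,b,c in(("pan",(326,189),T(240,325),S(652,168)),("post",(329.5,200.5),T(267,313),S(653,55)),("tip",(331,46),T(252,32),S(488,150))):
    print(n,tri((w,t,s),(a,b,c)), tri((w,s),(a,c))[0])
print("slot ends from wrist")
im=cv2.imread("pics/w1.png"); g=cv2.cvtColor(im,cv2.COLOR_BGR2GRAY)
G=cv2.resize(im[20:260,240:410],None,fx=4.7,fy=2.5,interpolation=3)
cv2.imwrite("pics/w1c.png",cv2.resize(im[30:270,240:410],(425,600),interpolation=3))
hsv=cv2.cvtColor(im,cv2.COLOR_BGR2HSV); m=(hsv[:,:,1]<90).astype(np.uint8); m[:,:240]=0;m[:,410:]=0;m[262:]=0
# pan ellipse: lower arc points
for v in (100,150,189,220): 
    r=g[v,240:410]; print(v,r[::5])
E
```

```text
399.9016294623901
pan (array([ 0.47902592, -0.18481475,  0.10027036]), [array([-0.8,  3.7]), array([ 0.7, -1.1]), array([-0.4,  0.4])]) [ 0.48009993 -0.18575522  0.1002311 ]
post (array([ 0.48050754, -0.18726572,  0.15104588]), [array([0. , 2.4]), array([ 0.2, -0.5]), array([-0.3,  0.2])]) [ 0.48104416 -0.18741018  0.15123844]
tip (array([ 0.59511286, -0.18791819,  0.10052888]), [array([-0.6,  1. ]), array([0.2, 0.1]), array([-0.3, -0. ])]) [ 0.59504943 -0.18836687  0.10022836]
slot ends from wrist
100 [100 102 125 147 145 147 154 155 160 161 101  92 100 146  90 138 141  82
  74  90 111  92 104 158 162 160 157 160 155 152 155 155 209 131]
150 [110 109 116 168 142 145 155 156 159 154 158 157 158 158 157 153 154 158
 156 158 154 155 156 153 154 157 157 159 160 153 154 201 145 124]
189 [107 107 115 162 152 145 141 141 142 138 140 138  47  41  45  45 101 117
 140 128  78  45  80 153 154 152 154 154 156 153 150 182 124 121]
220 [106 108  93 101  78 155 153 155 152 152 153 152 151 142  85  91  88  86
 104 152 153 153 154 157 151 152 151 152 152 146 215 125 122 123]
```

jog_arm(turn=[[0, 0, 0], [0, 0, 0], [0, 0, 0], [0, 0, 0], [0, 0, 0], [0, 0, 0], [0, 0, 0], [0, 0, 0], [0, 0, 0], [0, 0, 0], [0, 0, 0], [0, 0, 0]], delta_pos=[[0.002, -0.032, 0.005], [0.002, -0.032, 0.005], [0.002, -0.032, 0.01], [0.002, -0.032, 0.02], [0.002, -0.032, 0.02], [0.002, -0.032, 0.02], [0.002, -0.032, 0.02], [0.002, -0.032, 0.02], [0.002, -0.032, 0.02], [0.002, -0.03, 0.02], [0, 0, 0], [0, 0, 0]], gripper=[0.064, 0.064, 0.064, 0.064, 0.064, 0.064, 0.064, 0.064, 0.064, 0.064, 0.064, 0.064])

```text
time: 2.73
tool_pos: [0.4893, 0.1358, 0.1092]
tcp_rot: [3.14, 0.001, -0.006]
wrist_force: [0.2, -0.1, 0.6]
width: 0.749
grip_force: 0.0
```

```bash
cat >> h.py <<'E'
def holes(im,cal,z,smax=70,show=None):
    "elliptical contours of low-saturation things and their holes"
    hsv=cv2.cvtColor(im,cv2.COLOR_RGB2HSV); m=(hsv[:,:,1]<smax).astype(np.uint8)
    cs,h=cv2.findContours(m,cv2.RETR_CCOMP,cv2.CHAIN_APPROX_NONE)
    for c,hh in zip(cs,h[0]):
        if cv2.contourArea(c)<250 or cv2.contourArea(c)>20000: continue
        (u,v),(a,b),t=cv2.fitEllipse(c)
        if a<.7*b: continue
        print("hole" if hh[3]>=0 else "outer",np.round([u,v,a,b],1),ray(cal,u,v,z).round(4))
E
python3 - <<'E'
from h import *
im,c=look("wrist"); save("w2",im); s=read_state(); print(s["tool_pos"],s["tcp_rot"])
holes(im,c,.024)
E
```

```text
[0.49032922 0.13525397 0.1104071 ] [ 3.14042769e+00 -4.45507950e-04 -2.44702576e-03]
outer [187.8 238.9  65.1  68.4] [0.481  0.2244 0.024 ]
hole [188.6 238.8  28.   35.9] [0.4811 0.2239 0.024 ]
outer [316.5 219.8  66.5  67. ] [0.4943 0.1376 0.024 ]
hole [316.7 219.6  32.5  35.7] [0.4944 0.1374 0.024 ]
outer [240.6 169.1  70.5  72.5] [0.5279 0.1863 0.024 ]
outer [154.7  77.6  73.4  83.6] [0.5829 0.2351 0.024 ]
hole [156.3  78.7  34.7  41.7] [0.5822 0.2343 0.024 ]
outer [306.4  59.5  74.5  81.4] [0.593  0.1434 0.024 ]
hole [306.8  61.   40.1  42.4] [0.5921 0.1432 0.024 ]
```

View pics/w2.png

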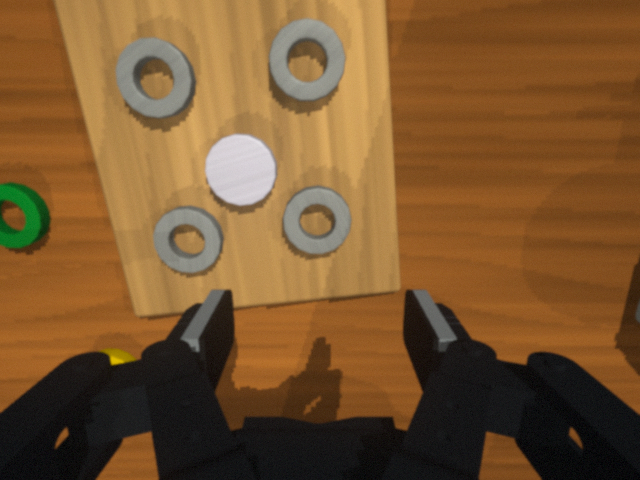

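The wrist view shows the nearest ring at (317,220), clear of the lid at (241,169). I'll grasp it with a slight yaw, so the left finger clears the lid.

jog_arm(turn=[[0, 0, 0], [0, 0, -0.1], [0, 0, -0.1], [0, 0, 0], [0, 0, 0], [0, 0, 0], [0, 0, 0], [0, 0, 0], [0, 0, 0], [0, 0, 0], [0, 0, 0], [0, 0, 0]], delta_pos=[[0.004, -0.002, 0], [0, 0, 0.015], [0, 0, 0.02], [0, 0, 0.02], [0, 0, 0.02], [0, 0, 0.012], [0, 0, 0.008], [0, 0, 0.0045], [0, 0, 0], [0, 0, 0], [0, 0, 0], [0, 0, 0]], gripper=[0.059, 0.059, 0.059, 0.059, 0.059, 0.059, 0.059, 0.059, 0.059, 0.059, 0.059, 0.059], grip_force=25)

```text
time: 3.78
tool_pos: [0.4956, 0.1387, 0.0127]
tcp_rot: [-3.126, -0.314, -0.003]
wrist_force: [0.0, -0.4, -0.2]
width: 0.691
grip_force: 0.0
```

jog_arm(turn=[[0, 0, 0], [0, 0, 0], [0, 0, 0], [0, 0, 0], [0, 0, 0], [0, 0, 0]], delta_pos=[[0, 0, 0], [0, 0, 0], [0, 0, 0], [0, 0, 0], [0, 0, 0], [0, 0, 0]], gripper=[0.04, 0.04, 0.04, 0.04, 0.04, 0.04])

```text
time: 4.28
tool_pos: [0.4944, 0.1385, 0.0115]
tcp_rot: [3.126, 0.314, -0.0]
wrist_force: [-0.1, 0.3, -0.1]
width: 0.467
grip_force: 0.0
```

Run:
```python
from h import *
im,c=look("wrist"); save("w3",im); s=read_state(); print(s["tool_pos"],s["width"],s["grip_force"])
holes(im,c,.024); print(proj(c,s["tool_pos"]))
```

```text
[0.49446259 0.13846036 0.01155613] 0.46643419854580254 0.0
outer [320.8 285.9 100.3 102.9] [0.4948 0.1379 0.024 ]
hole [320.8 284.9  42.3  52.8] [0.4953 0.138  0.024 ]
outer [119.2 276.9 100.5 110.5] [0.4817 0.2241 0.024 ]
outer [220.  190.  110.5 114.2] [0.5279 0.1864 0.024 ]
outer [358.5  48.6 113.8 126.2] [0.5904 0.1432 0.024 ]
hole [357.4  45.8  62.2  66.2] [0.5912 0.1438 0.024 ]
(np.float64(319.42845581059055), np.float64(275.62095717236974))
```

View pics/w3.png

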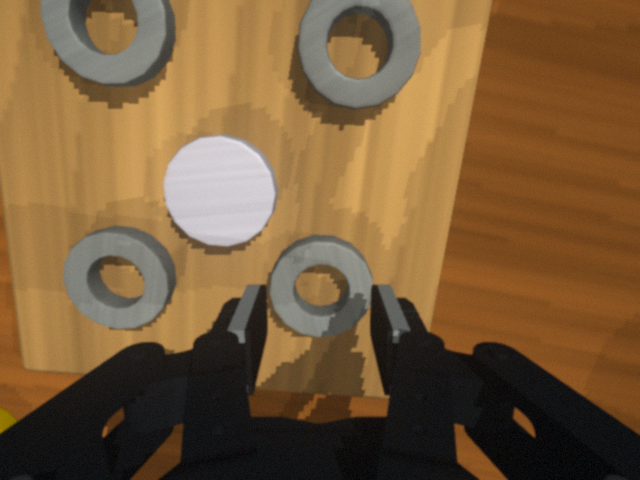

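Run:
```python
from h import *
im,c=look("wrist"); s=read_state(); R=Ro.from_rotvec(s["tcp_rot"]).as_matrix(); t=s["tool_pos"]
for dx in(-.011,0,.011):
  for dz in(0,-.006,-.012,-.018,-.025): print(dx,dz,[np.round(proj(c,t+R@np.array([dx,y,dz])),0) for y in(-.02,.02)])
```

```text
-0.011 0 [array([277., 297.]), array([362., 297.])]
-0.011 -0.006 [array([276., 303.]), array([363., 303.])]
-0.011 -0.012 [array([274., 309.]), array([365., 309.])]
-0.011 -0.018 [array([273., 315.]), array([366., 315.])]
-0.011 -0.025 [array([271., 323.]), array([368., 323.])]
0 0 [array([276., 276.]), array([362., 276.])]
0 -0.006 [array([275., 281.]), array([364., 281.])]
0 -0.012 [array([274., 286.]), array([365., 286.])]
0 -0.018 [array([272., 292.]), array([367., 292.])]
0 -0.025 [array([270., 299.]), array([369., 299.])]
0.011 0 [array([276., 253.]), array([363., 253.])]
0.011 -0.006 [array([274., 258.]), array([365., 258.])]
0.011 -0.012 [array([273., 262.]), array([366., 262.])]
0.011 -0.018 [array([271., 267.]), array([368., 267.])]
0.011 -0.025 [array([269., 274.]), array([370., 274.])]
```

The fingers closed to 40 mm above the ring, so the tips stand farther back from the TCP than I assumed. I'll open, go 10 mm lower and close again.

jog_arm(turn=[[0, 0, 0], [0, 0, 0], [0, 0, 0], [0, 0, 0], [0, 0, 0], [0, 0, 0], [0, 0, 0], [0, 0, 0], [0, 0, 0], [0, 0, 0], [0, 0, 0], [0, 0, 0]], delta_pos=[[0, 0, 0], [0, 0, 0], [0, 0, 0], [0, 0, 0.004], [0, 0, 0.004], [0, 0, 0.003], [0, 0, 0], [0, 0, 0], [0, 0, 0], [0, 0, 0], [0, 0, 0], [0, 0, 0]], gripper=[0.056, 0.056, 0.056, 0.056, 0.056, 0.056, 0.056, 0.056, 0.04, 0.04, 0.04, 0.04])

```text
time: 5.38
tool_pos: [0.4947, 0.1385, 0.0007]
tcp_rot: [-3.126, -0.314, -0.001]
wrist_force: [-0.2, -0.0, 0.4]
width: 0.468
grip_force: 0.0
```

Run:
```python
from h import *
im,c=look("wrist"); s=read_state(); print(s["tool_pos"],s["width"],s["grip_force"])
holes(im,c,.024)
sd,_=look("side")
a=cv2.resize(im[200:420,180:460],(510,400),interpolation=3); b=cv2.resize(sd[260:380,260:400],(280,240))
b=cv2.resize(sd[250:390,300:390],(257,400),interpolation=3); save("w4",np.hstack([a,b]))
```

```text
[0.49468331 0.1384979  0.00074051] 0.47023702893943126 0.0
hole [320.9 295.5  43.8  56. ] [0.4955 0.1381 0.024 ]
outer [106.6 287.1 106.5 118.5] [0.4819 0.2241 0.024 ]
outer [213.3 195.1 117.9 122. ] [0.5281 0.1864 0.024 ]
outer [361.3  47.6 114.4 137.5] [0.5893 0.143  0.024 ]
hole [360.1  41.   66.6  70.9] [0.5913 0.1438 0.024 ]
```

View pics/w4.png

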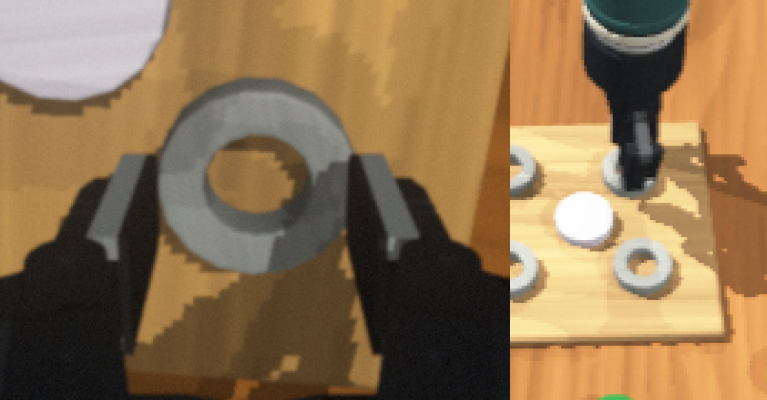

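The fingers seem to be still above the ring (gap 40 mm, no grip force). The same reasoning makes another 9 mm down safe.

jog_arm(turn=[[0, 0, 0], [0, 0, 0], [0, 0, 0], [0, 0, 0], [0, 0, 0], [0, 0, 0], [0, 0, 0], [0, 0, 0], [0, 0, 0], [0, 0, 0], [0, 0, 0], [0, 0, 0]], delta_pos=[[0, 0, 0], [0, 0, 0], [0, 0, 0], [0, 0, 0.003], [0, 0, 0.003], [0, 0, 0.003], [0, 0, 0], [0, 0, 0], [0, 0, 0], [0, 0, 0], [0, 0, 0], [0, 0, 0]], gripper=[0.056, 0.056, 0.056, 0.056, 0.056, 0.056, 0.056, 0.056, 0.04, 0.04, 0.04, 0.04])

```text
time: 6.48
tool_pos: [0.4945, 0.1384, -0.008]
tcp_rot: [3.126, 0.314, -0.0]
wrist_force: [-0.4, -0.8, 5.1]
width: 0.494
grip_force: 25.0
```

jog_arm(turn=[[0, 0, 0], [0, 0, 0], [0, 0, 0], [0, 0, 0]], delta_pos=[[0, 0, -0.001], [0, 0, -0.001], [0, 0, 0], [0, 0, 0]], gripper=[0.04, 0.04, 0.04, 0.04])

```text
time: 6.82
tool_pos: [0.4946, 0.1386, -0.0065]
tcp_rot: [-3.126, -0.313, -0.001]
wrist_force: [0.1, -0.8, -1.0]
width: 0.469
grip_force: 0.0
```

Run:
```python
from h import *
im,c=look("wrist"); s=read_state(); print(s["tool_pos"],s["width"],s["grip_force"],s["wrist_force"],s["torque"])
holes(im,c,.024)
sd,_=look("side")
a=cv2.resize(im[200:420,180:460],(510,400),interpolation=3)
b=cv2.resize(sd[250:390,300:390],(257,400),interpolation=3); save("w5",np.hstack([a,b]))
```

```text
[ 0.49440591  0.13853546 -0.00666619] 0.46490064876912035 0.9181390886098484 [-0.09065768  0.88920367  2.01881018] [ 0.0683428  -0.13827578 -0.04094953]
hole [546.9 452.5  20.1  27.6] [0.4448 0.0264 0.024 ]
hole [311.3 302.6  45.   58. ] [0.495  0.1419 0.024 ]
outer [ 97.5 294.3 111.1 124.4] [0.482 0.224 0.024]
outer [208.5 198.4 123.2 128.2] [0.5281 0.1864 0.024 ]
outer [363.5  45.8 109.6 139.3] [0.5886 0.1429 0.024 ]
```

View pics/w5.png

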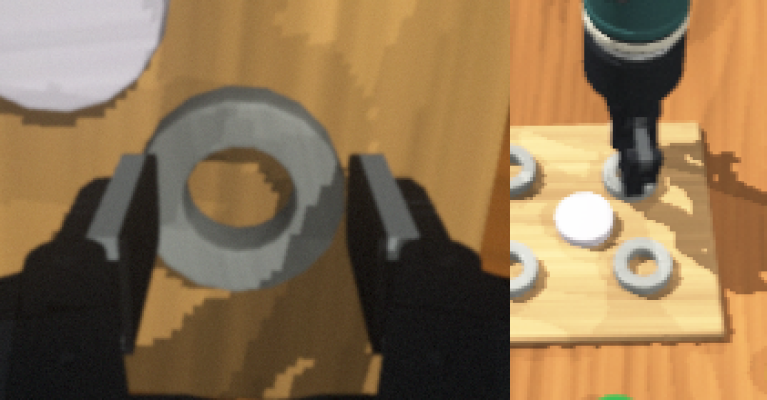

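The tips caught the ring's top edge and slid it about 4 mm to +y. That puts the tips about 31 mm behind the TCP at this opening. I'll open, shift 3.5 mm and go down 9 mm more.

jog_arm(turn=[[0, 0, 0], [0, 0, 0], [0, 0, 0], [0, 0, 0], [0, 0, 0], [0, 0, 0], [0, 0, 0], [0, 0, 0], [0, 0, 0], [0, 0, 0], [0, 0, 0], [0, 0, 0], [0, 0, 0]], delta_pos=[[0, 0, -0.002], [0, 0, 0], [0, 0, 0], [0.0007, -0.0034, 0.002], [0, 0, 0.003], [0, 0, 0.003], [0, 0, 0.003], [0, 0, 0], [0, 0, 0], [0, 0, 0], [0, 0, 0], [0, 0, 0], [0, 0, 0]], gripper=[0.056, 0.056, 0.056, 0.056, 0.056, 0.056, 0.056, 0.056, 0.04, 0.04, 0.04, 0.04, 0.04])

```text
time: 8.0
tool_pos: [0.4944, 0.1419, -0.0155]
tcp_rot: [3.126, 0.314, -0.0]
wrist_force: [-0.0, 0.5, -0.9]
width: 0.526
grip_force: 25.7
```

The ring is gripped (44.9 mm, 25 N). I'll lift it, square up and carry it over the scale.

jog_arm(turn=[[0, 0, 0], [0, 0, 0], [0, 0, 0.05], [0, 0, 0.05], [0, 0, 0.05], [0, 0, 0.05], [0, 0, 0], [0, 0, 0], [0, 0, 0]], delta_pos=[[0, 0, -0.005], [0, 0, -0.015], [0, 0, -0.025], [0, 0, -0.03], [0, 0, -0.03], [0, 0, -0.03], [0, 0, -0.025], [0, 0, -0.01], [0, 0, 0]], gripper=[0.04, 0.04, 0.04, 0.04, 0.04, 0.04, 0.04, 0.04, 0.04])

```text
time: 8.75
tool_pos: [0.497, 0.1425, 0.1582]
tcp_rot: [-3.14, -0.0, -0.011]
wrist_force: [0.5, 0.1, -1.1]
width: 0.526
grip_force: 25.9
```

jog_arm(turn=[[0, 0, 0], [0, 0, 0], [0, 0, 0], [0, 0, 0], [0, 0, 0], [0, 0, 0], [0, 0, 0], [0, 0, 0], [0, 0, 0], [0, 0, 0], [0, 0, 0], [0, 0, 0], [0, 0, 0], [0, 0, 0]], delta_pos=[[-0.001, 0.015, 0], [-0.001, 0.028, 0], [-0.001, 0.03, 0], [-0.001, 0.03, 0], [-0.001, 0.03, 0], [-0.001, 0.03, 0], [-0.001, 0.03, 0], [-0.001, 0.03, 0], [-0.001, 0.03, 0], [-0.001, 0.03, 0], [-0.001, 0.028, 0], [-0.002, 0.018, 0], [0, 0, 0], [0, 0, 0]], gripper=[0.04, 0.04, 0.04, 0.04, 0.04, 0.04, 0.04, 0.04, 0.04, 0.04, 0.04, 0.04, 0.04, 0.04])

```text
time: 9.92
tool_pos: [0.48, -0.1871, 0.1522]
tcp_rot: [-3.14, 0.004, 0.006]
wrist_force: [-0.7, 0.1, -0.9]
width: 0.525
grip_force: 26.0
```

Run:
```python
from h import *
import pickle
im,c=look("wrist"); s=read_state(); print(s["tool_pos"],s["tcp_rot"],s["width"],s["grip_force"],s["wrist_force"],s["torque"])
pickle.dump(c,open("w6.pkl","wb")); save("w6f",im)
sd,_=look("side")
a=cv2.resize(im[180:400,180:460],(510,400),interpolation=3)
b=cv2.resize(sd[140:240,310:390],(257,320),interpolation=3); b=np.vstack([b,np.zeros((80,257,3),np.uint8)]); save("w6",np.hstack([a,b]))
```

```text
[ 0.48021507 -0.1863758   0.15252042] [-3.13953499e+00  1.64138353e-03  4.94818583e-03] 0.5217745512455458 25.98275170661509 [-0.29981781  0.56057085 -1.53018981] [ 0.02059679  0.0070765  -0.00715629]
```

View pics/w6.png

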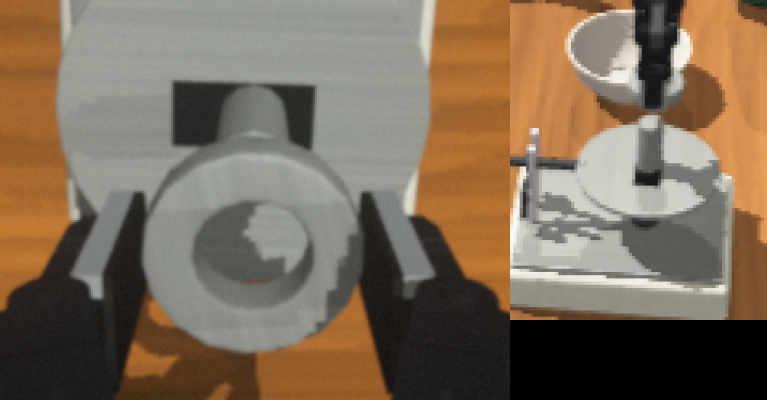

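The ring is held level over the post. In the crop, the post's shaft spans cols 218-289 and the ring's hole cols 192-314, so y is already within about 0.5 mm. Next I'll measure x.

Run:
```python
from h import *
import pickle
c=pickle.load(open("w6.pkl","rb"))
P=lambda u,v:(180+u*280/510-.5,180+v*220/400-.5)
for z in(.1,.102,.104,.106):
    a,b=ray(c,*P(250,84.5),z),ray(c,*P(250,148.5),z); L,Rr=ray(c,*P(173,114),z),ray(c,*P(316,119),z)
    pl,pr=ray(c,*P(57,102),z),ray(c,*P(430,102),z)
    print(z,"slot x",a[0],b[0],(a[0]+b[0])/2,"len",L[1]-Rr[1],"mid y",(L[1]+Rr[1])/2,"pan chord y",(pl[1]+pr[1])/2,pl[1]-pr[1])
im=cv2.imread("pics/w6f.png"); g=cv2.cvtColor(im,cv2.COLOR_BGR2GRAY)
for r in(228,236,244): print(r,list(g[r,270:360:2]))
print("post y",[ray(c,*P((219+288)/2,120),z)[:2] for z in(.11,.13)])
for z in(.19,.192,.194): print("ring",z,ray(c,*P(253,242),z), "outer L/R",[ray(c,*P(u,250),z)[1] for u in(143,362)],"hole dia y",ray(c,*P(192,242),z)[1]-ray(c,*P(314,242),z)[1], "hole x",ray(c,*P(253,200),z)[0],"outer bottom",ray(c,*P(253,352),z)[0])
```

```text
0.1 slot x 0.4896695708646863 0.4678470337737432 0.4787583023192148 len 0.046380579048703574 mid y -0.18373628344943393 pan chord y -0.18337426730701292 0.12030649765428238
0.102 slot x 0.49021043645560824 0.46858168420786694 0.4793960603317376 len 0.045968717989601976 mid y -0.18376921283302478 pan chord y -0.1834104114057903 0.1192381720197821
0.104 slot x 0.4907513020465303 0.4693163346419907 0.4800338183442605 len 0.04555685693050038 mid y -0.1838021422166156 pan chord y -0.18344655550456768 0.1181698463852818
0.106 slot x 0.49129216763745226 0.4700509850761144 0.48067157635678337 len 0.04514499587139875 mid y -0.1838350716002064 pan chord y -0.18348269960334507 0.11710152075078151
228 [np.uint8(155), np.uint8(154), np.uint8(114), np.uint8(53), np.uint8(42), np.uint8(39), np.uint8(38), np.uint8(45), np.uint8(41), np.uint8(42), np.uint8(41), np.uint8(40), np.uint8(40), np.uint8(40), np.uint8(41), np.uint8(42), np.uint8(42), np.uint8(42), np.uint8(42), np.uint8(47), np.uint8(71), np.uint8(89), np.uint8(97), np.uint8(104), np.uint8(114), np.uint8(117), np.uint8(112), np.uint8(103), 
[... 1582 characters left out ...]
18667318]), array([ 0.48740865, -0.18674486])]
ring 0.19 [ 0.48048624 -0.18677893  0.19      ] outer L/R [np.float64(-0.16411979605430016), np.float64(-0.20919447300350663)] hole dia y 0.02502481947397797 hole x 0.48985505292783194 outer bottom 0.45429095300492583
ring 0.192 [ 0.4815229  -0.18678877  0.192     ] outer L/R [np.float64(-0.1644647743040274), np.float64(-0.20887278638470566)] hole dia y 0.024654696621996958 hole x 0.4907531539040626 outer bottom 0.45571505522185635
ring 0.194 [ 0.48255957 -0.18679861  0.194     ] outer L/R [np.float64(-0.16480975255375466), np.float64(-0.2085510997659047)] hole dia y 0.02428457377001597 hole x 0.49165125488029326 outer bottom 0.45713915743878686
```

jog_arm(turn=[[0, 0, 0], [0, 0, 0], [0, 0, 0], [0, 0, 0], [0, 0, 0], [0, 0, 0], [0, 0, 0], [0, 0, 0], [0, 0, 0], [0, 0, 0]], delta_pos=[[-0.001, 0, 0.01], [0, 0, 0.01], [0, 0, 0.004], [0, 0, 0.003], [0, 0, 0.003], [0, 0, 0.003], [0, 0, 0.003], [0, 0, 0.003], [0, 0, 0], [0, 0, 0]], gripper=[0.04, 0.04, 0.04, 0.04, 0.04, 0.04, 0.04, 0.04, 0.04, 0.04])

```text
time: 10.85
tool_pos: [0.4805, -0.1871, 0.1155]
tcp_rot: [-3.142, 0.0, 0.0]
wrist_force: [0.1, -0.6, -1.9]
width: 0.524
grip_force: 26.0
```

Run:
```python
from h import *
import pickle
im,c=look("wrist"); s=read_state(); print(s["tool_pos"],s["width"],s["grip_force"],s["wrist_force"],s["torque"])
pickle.dump(c,open("w7.pkl","wb")); save("w7f",im)
sd,_=look("side"); save("s7f",sd)
a=cv2.resize(im[180:400,180:460],(510,400),interpolation=3)
b=cv2.resize(sd[140:240,310:390],(257,320),interpolation=3); b=np.vstack([b,np.zeros((80,257,3),np.uint8)]); save("w7",np.hstack([a,b]))
```

```text
[ 0.48064538 -0.18717576  0.11571425] 0.5242688312327806 25.982991149649024 [ 0.43581018  0.00662059 -1.10457488] [ 0.00621105  0.017124   -0.01152237]
```

View pics/w7.png

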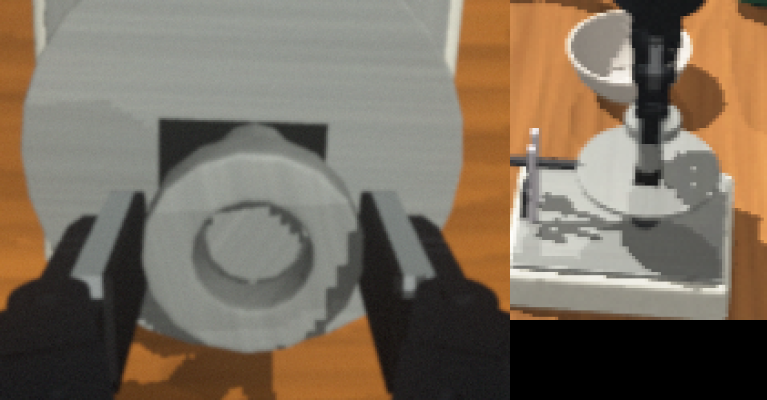

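The post's top shows inside the ring's hole (crop cols 206-304), and the pan has not sunk in the side view. I'll check the x gap numerically.

Run:
```python
from h import *
import pickle
c=pickle.load(open("w7.pkl","rb"))
P=lambda u,v:(180+(u+.5)*280/510-.5,180+(v+.5)*220/400-.5)
C=lambda p:((p[0]+.5-180)*510/280-.5,(p[1]+.5-180)*400/220-.5)
x,y,z=.4806,-.1872,.1157
for x in (.479,.4806):
  for dz in(.0275,.0395):
    print(x,dz,"-x rim",np.round(C(proj(c,(x-.012,y,z+dz))),0),"+x rim",np.round(C(proj(c,(x+.012,y,z+dz))),0),"outer -x",np.round(C(proj(c,(x-.023,y,z+dz))),0),"R",np.round(C(proj(c,(x,y-.023,z+dz))),0))
for h in(.14,.143,.146,.15): print(h,"post -x edge ->cx",ray(c,*P(255,282),h)[0]+.0105,"width",ray(c,*P(206,243),h)[1]-ray(c,*P(304,243),h)[1])
im=cv2.imread("pics/w7f.png"); g=cv2.cvtColor(im,cv2.COLOR_BGR2GRAY)
print("col319 from row 270",list(map(int,g[285:385,319])))
```

```text
0.479 0.0275 -x rim [255. 277.] +x rim [255. 177.] outer -x [255. 320.] R [360. 228.]
0.479 0.0395 -x rim [255. 306.] +x rim [255. 200.] outer -x [255. 352.] R [368. 254.]
0.4806 0.0275 -x rim [255. 270.] +x rim [255. 170.] outer -x [255. 314.] R [360. 221.]
0.4806 0.0395 -x rim [255. 299.] +x rim [255. 192.] outer -x [255. 345.] R [369. 247.]
0.14 post -x edge ->cx 0.47430138457629634 width 0.022087851413461507
0.143 post -x edge ->cx 0.4760501724418083 width 0.02164240177789048
0.146 post -x edge ->cx 0.4777989603073202 width 0.021196952142319425
0.15 post -x edge ->cx 0.48013067746133625 width 0.02060301929489139
col319 from row 270 [147, 147, 150, 144, 137, 120, 94, 83, 90, 114, 130, 139, 137, 142, 138, 140, 137, 137, 139, 140, 140, 139, 138, 138, 135, 137, 137, 141, 140, 139, 136, 136, 138, 141, 138, 141, 137, 135, 139, 137, 137, 137, 137, 138, 138, 139, 137, 139, 129, 123, 121, 113, 106, 110, 103, 108, 110, 111, 113, 114, 118, 115, 115, 118, 124, 138, 144, 147, 147, 142, 141, 144, 139, 143, 140, 140, 145, 147, 147, 146, 146, 143, 146, 143, 145, 141, 140, 130, 110, 85, 68, 62, 67, 64, 65, 63, 65, 65, 67, 62]
```

jog_arm(turn=[[0, 0, 0], [0, 0, 0], [0, 0, 0], [0, 0, 0], [0, 0, 0], [0, 0, 0]], delta_pos=[[0, 0, 0.002], [0, 0, 0.002], [0, 0, 0.002], [0, 0, 0.002], [0, 0, 0], [0, 0, 0]], gripper=[0.04, 0.04, 0.04, 0.04, 0.04, 0.04])

```text
time: 11.45
tool_pos: [0.4804, -0.187, 0.1073]
tcp_rot: [-3.141, 0.0, 0.001]
wrist_force: [0.1, -0.2, -0.7]
width: 0.523
grip_force: 26.0
```

Run:
```python
from h import *
import pickle
im,c=look("wrist"); s=read_state(); print(s["tool_pos"],s["width"],s["grip_force"],s["wrist_force"],s["torque"])
pickle.dump(c,open("w8.pkl","wb")); save("w8f",im)
sd,_=look("side"); save("s8f",sd); s7=cv2.imread("pics/s7f.png"); s0=cv2.imread("pics/side0.png")
# pan shift between side views: left part of pan + pointer
def sh(a,b):
    p=lambda i:cv2.Canny(cv2.cvtColor(i,cv2.COLOR_BGR2GRAY),40,100)[170:225,305:350].astype(np.float32)
    g=lambda i:cv2.cvtColor(i,cv2.COLOR_BGR2GRAY)
    r=[]
    B=cv2.resize(g(b),None,fx=4,fy=4,interpolation=2); A=cv2.resize(g(a),None,fx=4,fy=4,interpolation=2)
    t=A[185*4:210*4,331*4:345*4]; m=cv2.matchTemplate(B[175*4:222*4,328*4:348*4],t,cv2.TM_CCOEFF_NORMED)
    _,v,_,l=cv2.minMaxLoc(m); return v,(l[0]-12)/4,(l[1]-40)/4
s8=sd[:,:,::-1].copy(); print("0-7",sh(s0,s7),"0-8",sh(s0,s8))
g=cv2.cvtColor(im,cv2.COLOR_RGB2GRAY)
print("col",list(map(int,g[285:385,319])));print("row312",list(map(int,g[312,270:370])))
print("old row312",list(map(int,cv2.imread("pics/w7f.png",0)[312,270:370])))
```

```text
[ 0.48045412 -0.18702063  0.10748343] 0.5179277210970998 25.982844829559326 [-0.29480987  0.12723645 -1.49387632] [0.00463208 0.04497254 0.01059249]
0-7 (0.9969642162322998, 0.0, 0.0) 0-8 (0.9969204068183899, 0.0, 0.0)
col [149, 146, 146, 141, 137, 126, 115, 113, 124, 146, 154, 146, 136, 138, 142, 146, 141, 140, 141, 136, 137, 137, 137, 139, 140, 140, 136, 139, 138, 139, 140, 136, 137, 138, 137, 139, 139, 137, 138, 137, 140, 138, 136, 136, 136, 138, 135, 135, 139, 135, 138, 137, 136, 137, 140, 140, 138, 138, 133, 123, 111, 108, 113, 118, 126, 134, 145, 148, 147, 144, 139, 138, 134, 137, 136, 136, 140, 145, 143, 146, 146, 143, 142, 141, 143, 140, 141, 131, 113, 94, 83, 81, 79, 83, 78, 75, 68, 65, 61, 62]
row312 [138, 139, 140, 139, 141, 140, 138, 142, 140, 143, 140, 137, 139, 136, 134, 129, 111, 90, 85, 88, 87, 86, 96, 110, 124, 134, 137, 139, 137, 137, 136, 137, 137, 140, 137, 141, 141, 144, 143, 139, 141, 141, 138, 140, 138, 139, 141, 139, 140, 139, 139, 135, 137, 139, 135, 137, 137, 139, 136, 139, 139, 136, 136, 137, 135, 138, 139, 136, 139, 135, 139, 140, 140, 138, 139, 135, 117, 93, 84, 83, 93, 114, 130, 133, 137, 138, 139, 141, 137, 139, 139, 140, 145, 144, 143, 138, 141, 137, 133, 135]
old row312 [140, 141, 142, 140, 138, 139, 138, 141, 139, 142, 142, 139, 140, 135, 135, 123, 109, 91, 84, 81, 83, 87, 95, 113, 126, 134, 139, 141, 144, 141, 144, 143, 141, 144, 140, 139, 136, 138, 137, 138, 139, 136, 137, 139, 138, 137, 137, 137, 141, 140, 137, 139, 137, 138, 136, 141, 135, 139, 136, 137, 138, 137, 140, 136, 139, 139, 139, 135, 137, 136, 140, 139, 132, 123, 94, 79, 80, 78, 79, 79, 91, 115, 131, 133, 134, 143, 140, 144, 140, 139, 138, 141, 142, 142, 139, 142, 137, 138, 139, 134]
```

The ring is threaded: the post's top has risen in the hole with an even gap all round, and the pan has not moved. I'll lower it along the post.

jog_arm(turn=[[0, 0, 0], [0, 0, 0], [0, 0, 0], [0, 0, 0], [0, 0, 0], [0, 0, 0], [0, 0, 0], [0, 0, 0], [0, 0, 0], [0, 0, 0]], delta_pos=[[0, 0.0004, 0.002], [0, 0, 0.004], [0, 0, 0.004], [0, 0, 0.004], [0, 0, 0.004], [0, 0, 0.004], [0, 0, 0.004], [0, 0, 0.002], [0, 0, 0], [0, 0, 0]], gripper=[0.04, 0.04, 0.04, 0.04, 0.04, 0.04, 0.04, 0.04, 0.04, 0.04])

```text
time: 12.38
tool_pos: [0.4804, -0.1874, 0.0794]
tcp_rot: [-3.141, -0.0, 0.001]
wrist_force: [-0.1, -0.2, -0.8]
width: 0.529
grip_force: 26.0
```

```bash
cat >> h.py <<'E'
def sh(b,ref="pics/side0.png"):
    g=lambda i:cv2.resize(cv2.cvtColor(i,cv2.COLOR_BGR2GRAY),None,fx=4,fy=4,interpolation=2)
    A=g(cv2.imread(ref)); B=g(b[:,:,::-1].copy())
    t=A[185*4:210*4,331*4:345*4]; m=cv2.matchTemplate(B[175*4:232*4,328*4:348*4],t,cv2.TM_CCOEFF_NORMED)
    _,v,_,l=cv2.minMaxLoc(m); return round(v,3),(l[0]-12)/4,(l[1]-40)/4
def step(k):
    im,c=look("wrist"); s=read_state(); print(s["tool_pos"].round(4),round(s["width"],3),round(s["grip_force"],1),s["wrist_force"].round(2),s["torque"].round(3))
    sd,cs=look("side"); save("w%s"%k,im); save("s%s"%k,sd)
    print("pan shift side px",sh(sd),"10mm sink =",np.subtract(proj(cs,(.5,-.17,.092)),proj(cs,(.5,-.17,.102))).round(2))
    g=cv2.cvtColor(im,cv2.COLOR_RGB2GRAY); print("row312",list(map(int,g[312,280:360])));print("col319",list(map(int,g[285:385,319])))
    return im,c,sd
E
python3 -c "
from h import *
step(9)"
```

```text
[ 0.4806 -0.1875  0.0796] 0.523 26.0 [ 0.52  0.04 -1.36] [-0.018  0.028  0.024]
pan shift side px (0.99, 0.0, 0.0) 10mm sink = [-0.13  2.85]
row312 [137, 138, 138, 134, 133, 125, 108, 84, 58, 49, 51, 62, 74, 78, 83, 84, 85, 90, 89, 89, 92, 94, 94, 100, 99, 102, 101, 104, 103, 102, 105, 105, 104, 104, 109, 107, 107, 105, 113, 111, 113, 118, 116, 113, 115, 115, 110, 112, 111, 112, 109, 111, 113, 109, 107, 114, 110, 107, 111, 106, 106, 100, 104, 95, 95, 80, 58, 42, 39, 63, 87, 108, 125, 132, 135, 133, 138, 135, 134, 132]
col319 [143, 144, 141, 140, 132, 127, 118, 117, 110, 111, 111, 113, 117, 118, 116, 113, 113, 116, 113, 115, 115, 114, 114, 111, 112, 112, 112, 111, 114, 111, 112, 112, 112, 114, 113, 113, 116, 114, 111, 111, 114, 114, 116, 114, 117, 114, 110, 112, 123, 131, 145, 152, 145, 139, 137, 140, 140, 139, 135, 135, 137, 133, 132, 134, 133, 134, 138, 137, 133, 132, 137, 133, 136, 133, 136, 133, 135, 130, 136, 134, 133, 132, 134, 134, 130, 134, 133, 135, 132, 133, 132, 135, 130, 130, 131, 131, 129, 131, 130, 131]
```

jog_arm(turn=[[0, 0, 0], [0, 0, 0], [0, 0, 0], [0, 0, 0], [0, 0, 0], [0, 0, 0], [0, 0, 0]], delta_pos=[[0, 0, 0.002], [0, 0, 0.002], [0, 0, 0.002], [0, 0, 0.002], [0, 0, 0.001], [0, 0, 0], [0, 0, 0]], gripper=[0.04, 0.04, 0.04, 0.04, 0.04, 0.04, 0.04])

```text
time: 13.07
tool_pos: [0.4804, -0.1874, 0.0705]
tcp_rot: [-3.141, 0.0, 0.001]
wrist_force: [-0.6, 1.0, -0.2]
width: 0.529
grip_force: 26.0
```

Run:
```python
from h import *
im,c,sd=step(10)
a=cv2.resize(im[180:400,180:460],(510,400),interpolation=3)
b=cv2.resize(sd[140:240,310:390],(257,320),interpolation=3); b=np.vstack([b,np.zeros((80,257,3),np.uint8)]); save("w10c",np.hstack([a,b]))
```

```text
[ 0.4804 -0.1874  0.0706] 0.523 26.0 [-1.1  -0.05  0.01] [ 0.055  0.064 -0.002]
pan shift side px (0.856, -0.5, 0.5) 10mm sink = [-0.13  2.85]
row312 [138, 135, 136, 133, 132, 123, 104, 77, 57, 45, 50, 61, 72, 76, 82, 83, 84, 86, 91, 96, 95, 95, 94, 98, 96, 95, 101, 102, 100, 103, 104, 105, 109, 100, 105, 108, 111, 108, 114, 114, 116, 119, 117, 116, 115, 114, 112, 105, 110, 113, 113, 108, 111, 109, 111, 111, 109, 109, 107, 104, 101, 100, 103, 99, 97, 82, 59, 37, 48, 60, 87, 115, 124, 129, 135, 135, 133, 134, 138, 133]
col319 [144, 144, 140, 140, 135, 126, 116, 112, 112, 114, 112, 115, 113, 115, 109, 110, 112, 113, 111, 114, 116, 113, 112, 115, 113, 111, 112, 114, 112, 114, 113, 112, 117, 116, 111, 114, 113, 108, 111, 110, 113, 112, 111, 111, 112, 114, 110, 115, 111, 111, 112, 110, 109, 113, 110, 115, 124, 143, 150, 144, 143, 140, 143, 137, 137, 137, 133, 133, 134, 133, 133, 134, 133, 134, 133, 134, 131, 135, 132, 134, 132, 134, 130, 131, 131, 131, 131, 131, 133, 130, 129, 133, 132, 133, 132, 133, 136, 133, 127, 131]
```

Run:
```python
from h import *
im,c=look("wrist"); s=read_state(); f,cx,cy,R,o=c; print(s["wrist_force"])
for h in (.142,.144,.146,.148,.15): print(h,"now",np.round(proj(c,(.4697,-.1875,h)),1),"if 9mm higher",np.round(proj((f,cx,cy,R,o+[0,0,.0089]),(.4697,-.1875,h)),1))
print(list(map(int,cv2.imread("pics/w10.png",0)[262:300,300])), list(map(int,cv2.imread("pics/w9.png",0)[250:300,300])))
for n in("side0","s7f","s9","s10"): print(n,cv2.imread("pics/%s.png"%n,0)[195:216,338].tolist(),cv2.imread("pics/%s.png"%n,0)[181:198,313].tolist())
```

```text
[-0.68654409  0.49737935 -1.19364339]
0.142 now [320.  398.4] if 9mm higher [319.9 379.8]
0.144 now [320. 403.] if 9mm higher [319.9 383.8]
0.146 now [320.  407.7] if 9mm higher [319.9 387.9]
0.148 now [320.  412.5] if 9mm higher [319.9 392.1]
0.15 now [320.  417.5] if 9mm higher [320.  396.4]
[112, 111, 112, 116, 123, 140, 154, 164, 159, 158, 155, 153, 151, 152, 150, 149, 153, 150, 147, 149, 147, 149, 149, 147, 148, 149, 146, 149, 143, 148, 144, 137, 128, 112, 99, 90, 90, 93] [145, 145, 135, 137, 132, 134, 131, 124, 111, 102, 100, 106, 106, 107, 109, 116, 124, 139, 154, 160, 159, 156, 155, 154, 153, 155, 152, 151, 151, 152, 152, 150, 148, 148, 147, 149, 150, 149, 149, 148, 148, 146, 140, 136, 124, 108, 96, 91, 94, 90]
side0 [204, 204, 203, 205, 206, 206, 206, 206, 193, 134, 187, 204, 202, 135, 112, 115, 107, 173, 177, 139, 173] [155, 154, 154, 154, 152, 146, 146, 126, 93, 70, 44, 209, 220, 237, 234, 239, 223]
s7f [204, 205, 206, 208, 209, 208, 208, 208, 187, 131, 187, 206, 205, 136, 114, 117, 109, 174, 181, 141, 174] [160, 156, 156, 155, 152, 149, 146, 126, 98, 69, 43, 211, 222, 239, 236, 240, 224]
s9 [205, 207, 207, 208, 208, 208, 208, 209, 183, 130, 188, 206, 203, 136, 114, 116, 114, 176, 182, 142, 177] [157, 158, 155, 156, 155, 149, 149, 128, 96, 69, 42, 212, 223, 239, 236, 241, 225]
s10 [206, 205, 206, 207, 207, 207, 208, 209, 210, 204, 151, 177, 201, 136, 115, 116, 172, 184, 181, 140, 174] [158, 158, 156, 156, 155, 149, 148, 147, 145, 102, 87, 48, 139, 235, 238, 241, 224]
```

The pan's front edge in the side view has moved about 1.2 px (about 4 mm), so the ring is resting on the pan. Release and retract straight up.

jog_arm(turn=[[0, 0, 0], [0, 0, 0], [0, 0, 0], [0, 0, 0], [0, 0, 0], [0, 0, 0], [0, 0, 0], [0, 0, 0], [0, 0, 0], [0, 0, 0], [0, 0, 0], [0, 0, 0], [0, 0, 0], [0, 0, 0], [0, 0, 0]], delta_pos=[[0, 0, 0], [0, 0, 0], [0, 0, 0], [0, 0, 0], [0, 0, 0], [0, 0, -0.004], [0, 0, -0.008], [0, 0, -0.012], [0, 0, -0.015], [0, 0, -0.015], [0, 0, -0.015], [0, 0, -0.015], [0, 0, -0.01], [0, 0, 0], [0, 0, 0]], gripper=[0.05, 0.054, 0.058, 0.06, 0.06, 0.06, 0.06, 0.06, 0.06, 0.06, 0.06, 0.06, 0.06, 0.06, 0.06])

```text
time: 14.47
tool_pos: [0.4812, -0.1878, 0.1658]
tcp_rot: [3.141, 0.0, 0.003]
wrist_force: [-1.0, -0.4, -0.5]
width: 0.703
grip_force: 0.0
```

Run:
```python
from h import *
im,c=look("wrist"); s=read_state(); print(s["tool_pos"],s["width"],s["wrist_force"]); sd,cs=look("side"); save("w11",im); save("s11",sd)
for n in("s10","s11"): print(n,cv2.imread("pics/%s.png"%n,0)[195:216,338].tolist(),cv2.imread("pics/%s.png"%n,0)[181:198,313].tolist())
print(sh(sd))
# ring on pan in wrist view: sample
g=cv2.cvtColor(im,cv2.COLOR_RGB2GRAY)
print([np.round(proj(c,(.4804,-.1874,z)),0) for z in(.092,.104,.138)])
for v in(200,215,230,245,260): print(v,list(map(int,g[v,250:390:3])))
```

```text
[ 0.48044658 -0.18744216  0.1646446 ] 0.7033990923177175 [-0.61275258  0.18018598 -0.4760758 ]
s10 [206, 205, 206, 207, 207, 207, 208, 209, 210, 204, 151, 177, 201, 136, 115, 116, 172, 184, 181, 140, 174] [158, 158, 156, 156, 155, 149, 148, 147, 145, 102, 87, 48, 139, 235, 238, 241, 224]
s11 [204, 203, 204, 204, 204, 204, 206, 207, 207, 208, 208, 187, 128, 108, 93, 91, 170, 182, 182, 139, 173] [158, 157, 156, 153, 153, 148, 147, 148, 144, 156, 140, 98, 66, 72, 226, 240, 225]
(0.686, 1.0, 0.0)
[array([319., 234.]), array([319., 239.]), array([319., 257.])]
200 [157, 155, 154, 155, 157, 157, 157, 157, 156, 153, 157, 152, 152, 155, 154, 155, 153, 151, 154, 155, 152, 154, 155, 155, 154, 153, 151, 154, 154, 151, 150, 152, 152, 152, 153, 153, 154, 151, 152, 151, 153, 152, 152, 151, 148, 150, 148]
215 [151, 153, 155, 153, 150, 152, 154, 151, 149, 143, 142, 142, 141, 126, 105, 141, 152, 157, 158, 159, 155, 149, 154, 156, 155, 156, 150, 156, 160, 162, 163, 136, 147, 153, 156, 154, 158, 156, 152, 153, 152, 155, 153, 154, 149, 152, 150]
230 [140, 143, 141, 140, 139, 137, 141, 141, 141, 107, 41, 111, 142, 144, 146, 142, 139, 119, 85, 96, 106, 108, 116, 118, 124, 124, 120, 101, 123, 152, 154, 155, 154, 158, 142, 149, 153, 149, 150, 149, 152, 150, 150, 149, 148, 150, 147]
245 [139, 139, 136, 137, 138, 140, 136, 136, 133, 95, 58, 135, 141, 145, 144, 144, 115, 86, 114, 146, 149, 149, 158, 153, 154, 152, 152, 133, 105, 101, 152, 152, 153, 151, 148, 143, 148, 146, 148, 149, 150, 148, 149, 149, 148, 148, 150]
260 [153, 150, 151, 152, 153, 148, 150, 149, 142, 140, 133, 80, 94, 146, 146, 90, 107, 151, 154, 152, 148, 150, 150, 151, 151, 150, 151, 149, 149, 147, 147, 152, 147, 151, 153, 150, 151, 151, 151, 149, 149, 153, 150, 149, 151, 149, 149]
```

The ring rests on the pan and the pointer has sunk about 10 mm. Now the second ring, at about (0.591, 0.144), which is well clear of the lid.

jog_arm(turn=[[0, 0, 0], [0, 0, 0], [0, 0, 0], [0, 0, 0], [0, 0, 0], [0, 0, 0], [0, 0, 0], [0, 0, 0], [0, 0, 0], [0, 0, 0], [0, 0, 0], [0, 0, 0]], delta_pos=[[0.011, -0.0331, 0], [0.011, -0.0331, 0], [0.011, -0.0331, 0], [0.011, -0.0331, 0], [0.011, -0.0331, 0.01], [0.011, -0.0331, 0.02], [0.011, -0.0331, 0.02], [0.011, -0.0331, 0.02], [0.011, -0.0331, 0.02], [0.011, -0.0331, 0.02], [0, 0, 0], [0, 0, 0]], gripper=[0.059, 0.059, 0.059, 0.059, 0.059, 0.059, 0.059, 0.059, 0.059, 0.059, 0.059, 0.059])

```text
time: 15.57
tool_pos: [0.588, 0.1447, 0.051]
tcp_rot: [3.14, 0.005, -0.01]
wrist_force: [-0.5, -0.7, -0.1]
width: 0.687
grip_force: 0.0
```

Run:
```python
from h import *
im,c=look("wrist"); s=read_state(); print(s["tool_pos"],s["tcp_rot"])
holes(im,c,.024)
```

```text
[0.58888609 0.14360933 0.05257142] [ 3.14032981e+00  2.80027426e-03 -6.29593658e-03]
outer [150.2 262.8  82.   88.2] [0.5839 0.2347 0.024 ]
hole [151.7 262.6  32.   44.5] [0.584  0.2338 0.024 ]
outer [321.7 245.9  83.5  84.8] [0.5936 0.1434 0.024 ]
hole [321.9 245.4  38.5  44.7] [0.5939 0.1433 0.024 ]
outer [189.9  72.2 101.3 124.5] [0.6785 0.2052 0.024 ]
```

jog_arm(turn=[[0, 0, 0], [0, 0, 0], [0, 0, 0], [0, 0, 0], [0, 0, 0], [0, 0, 0], [0, 0, 0]], delta_pos=[[0.003, 0, 0.01], [0, 0, 0.015], [0, 0, 0.015], [0, 0, 0.01], [0, 0, 0.006], [0, 0, 0], [0, 0, 0]], gripper=[0.059, 0.059, 0.059, 0.059, 0.059, 0.059, 0.059])

```text
time: 16.2
tool_pos: [0.5936, 0.1429, -0.0013]
tcp_rot: [3.142, -0.002, 0.0]
wrist_force: [0.0, 0.9, -0.5]
width: 0.695
grip_force: 0.0
```

Run:
```python
from h import *
im,c=look("wrist"); s=read_state(); print(s["tool_pos"],s["tcp_rot"])
holes(im,c,.024)
```

```text
[ 0.5941936   0.14318089 -0.00069351] [-3.14136635e+00  1.06586307e-03 -1.82484854e-03]
hole [561.9 461.4  18.9  24.7] [0.512  0.0315 0.024 ]
outer [317.6 297.8 108.1 110.5] [0.5942 0.1436 0.024 ]
hole [317.7 296.6  44.4  56.6] [0.5947 0.1436 0.024 ]
outer [140.2  78.  133.8 153.5] [0.6773 0.2049 0.024 ]
```

jog_arm(turn=[[0, 0, 0], [0, 0, 0], [0, 0, 0], [0, 0, 0], [0, 0, 0], [0, 0, 0], [0, 0, 0], [0, 0, 0], [0, 0, 0], [0, 0, 0]], delta_pos=[[0, 0, 0.006], [0, 0, 0.005], [0, 0, 0.0035], [0, 0, 0], [0, 0, 0], [0, 0, 0], [0, 0, 0], [0, 0, 0], [0, 0, 0], [0, 0, 0]], gripper=[0.059, 0.059, 0.059, 0.059, 0.04, 0.04, 0.04, 0.04, 0.04, 0.04])

```text
time: 17.08
tool_pos: [0.5936, 0.1436, -0.0159]
tcp_rot: [-3.142, -0.0, -0.0]
wrist_force: [0.7, -0.2, -0.7]
width: 0.524
grip_force: 25.7
```

jog_arm(turn=[[0, 0, 0], [0, 0, 0], [0, 0, 0], [0, 0, 0], [0, 0, 0], [0, 0, 0], [0, 0, 0], [0, 0, 0]], delta_pos=[[0, 0, -0.005], [0, 0, -0.015], [0, 0, -0.025], [0, 0, -0.03], [0, 0, -0.03], [0, 0, -0.03], [0, 0, -0.025], [0, 0, -0.01]], gripper=[0.04, 0.04, 0.04, 0.04, 0.04, 0.04, 0.04, 0.04])

```text
time: 17.75
tool_pos: [0.5962, 0.1441, 0.1594]
tcp_rot: [-3.14, -0.0, -0.012]
wrist_force: [0.9, -0.2, -0.6]
width: 0.526
grip_force: 25.9
```

jog_arm(turn=[[0, 0, 0], [0, 0, 0], [0, 0, 0], [0, 0, 0], [0, 0, 0], [0, 0, 0], [0, 0, 0], [0, 0, 0], [0, 0, 0], [0, 0, 0], [0, 0, 0], [0, 0, 0], [0, 0, 0], [0, 0, 0]], delta_pos=[[-0.005, 0.015, 0], [-0.009, 0.026, 0], [-0.01, 0.03, 0], [-0.01, 0.03, 0], [-0.01, 0.03, 0], [-0.01, 0.03, 0], [-0.01, 0.03, 0], [-0.01, 0.03, 0], [-0.01, 0.03, 0], [-0.01, 0.03, 0], [-0.01, 0.028, 0], [-0.0091, 0.0224, 0], [0, 0, 0], [0, 0, 0]], gripper=[0.04, 0.04, 0.04, 0.04, 0.04, 0.04, 0.04, 0.04, 0.04, 0.04, 0.04, 0.04, 0.04, 0.04])

```text
time: 18.92
tool_pos: [0.4783, -0.1887, 0.1522]
tcp_rot: [-3.14, 0.005, 0.005]
wrist_force: [-0.6, 0.2, -0.6]
width: 0.521
grip_force: 25.9
```

Run:
```python
from h import *
import pickle
im,c,sd=step(12); pickle.dump(c,open("w12.pkl","wb"))
```

```text
[ 0.4789 -0.1878  0.1524] 0.522 25.9 [ 0.4  -0.97 -0.25] [ 0.045  0.011 -0.064]
pan shift side px (0.691, 1.0, 0.0) 10mm sink = [-0.13  2.85]
row312 [138, 143, 143, 138, 137, 128, 110, 91, 82, 82, 87, 89, 87, 85, 87, 84, 86, 85, 88, 89, 89, 86, 86, 87, 84, 90, 88, 89, 91, 93, 109, 131, 138, 146, 148, 150, 156, 153, 154, 152, 154, 153, 157, 150, 149, 153, 153, 150, 151, 152, 152, 154, 150, 151, 153, 154, 152, 156, 152, 152, 153, 150, 154, 153, 154, 154, 151, 139, 120, 93, 86, 107, 122, 134, 134, 134, 136, 136, 134, 133]
col319 [144, 142, 138, 135, 140, 148, 153, 154, 151, 149, 151, 153, 156, 154, 152, 154, 149, 149, 146, 149, 150, 154, 158, 157, 153, 154, 152, 152, 153, 153, 154, 150, 149, 143, 139, 130, 124, 116, 93, 77, 75, 74, 77, 76, 74, 72, 75, 83, 100, 110, 110, 110, 107, 109, 115, 114, 117, 113, 115, 114, 114, 116, 123, 125, 136, 145, 150, 148, 146, 141, 143, 141, 140, 139, 142, 145, 149, 152, 150, 152, 149, 145, 151, 148, 148, 144, 133, 114, 94, 73, 65, 61, 60, 57, 59, 58, 62, 56, 58, 57]
```

jog_arm(turn=[[0, 0, 0], [0, 0, 0], [0, 0, 0], [0, 0, 0], [0, 0, 0], [0, 0, 0], [0, 0, 0], [0, 0, 0], [0, 0, 0], [0, 0, 0], [0, 0, 0]], delta_pos=[[0, 0, 0.006], [0, 0, 0.01], [0, 0, 0.01], [0, 0, 0.007], [0, 0, 0.003], [0, 0, 0.003], [0, 0, 0.003], [0, 0, 0.003], [0, 0, 0.003], [0, 0, 0], [0, 0, 0]], gripper=[0.04, 0.04, 0.04, 0.04, 0.04, 0.04, 0.04, 0.04, 0.04, 0.04, 0.04])

```text
time: 19.93
tool_pos: [0.4804, -0.1879, 0.1061]
tcp_rot: [-3.142, 0.0, 0.0]
wrist_force: [-0.2, -0.5, -0.8]
width: 0.523
grip_force: 25.9
```

Run:
```python
from h import *
import pickle
im,c,sd=step(13); pickle.dump(c,open("w13.pkl","wb"))
for n in("s11","s13"): print(n,cv2.imread("pics/%s.png"%n,0)[195:216,338].tolist(),cv2.imread("pics/%s.png"%n,0)[181:198,313].tolist())
```

```text
[ 0.4806 -0.188   0.1063] 0.524 25.9 [-0.16  0.14 -0.29] [0.02  0.018 0.017]
pan shift side px (0.699, 1.75, 0.25) 10mm sink = [-0.13  2.85]
row312 [138, 140, 134, 139, 135, 126, 109, 88, 77, 78, 89, 101, 124, 137, 139, 144, 141, 145, 143, 141, 142, 138, 137, 139, 139, 136, 138, 134, 138, 137, 135, 141, 139, 137, 140, 137, 136, 138, 139, 137, 137, 138, 134, 136, 134, 137, 136, 138, 140, 136, 134, 136, 139, 136, 135, 133, 136, 136, 137, 136, 126, 108, 98, 91, 81, 85, 90, 95, 93, 82, 82, 103, 121, 127, 129, 133, 135, 131, 134, 128]
col319 [144, 136, 133, 117, 101, 83, 86, 100, 125, 138, 139, 140, 140, 140, 136, 138, 139, 136, 138, 140, 138, 138, 138, 137, 139, 140, 136, 137, 138, 138, 137, 138, 136, 136, 137, 137, 138, 136, 140, 139, 138, 137, 139, 137, 137, 132, 125, 111, 104, 99, 106, 104, 108, 111, 110, 113, 111, 114, 113, 115, 113, 114, 117, 124, 133, 141, 146, 144, 142, 142, 138, 140, 137, 139, 141, 138, 143, 146, 144, 149, 149, 148, 146, 145, 141, 141, 129, 108, 82, 62, 58, 60, 65, 64, 64, 63, 61, 63, 65, 64]
s11 [204, 203, 204, 204, 204, 204, 206, 207, 207, 208, 208, 187, 128, 108, 93, 91, 170, 182, 182, 139, 173] [158, 157, 156, 153, 153, 148, 147, 148, 144, 156, 140, 98, 66, 72, 226, 240, 225]
s13 [204, 204, 203, 205, 206, 205, 206, 208, 208, 208, 208, 188, 127, 108, 95, 92, 169, 184, 180, 140, 175] [158, 157, 156, 155, 153, 149, 147, 145, 145, 157, 139, 99, 68, 72, 228, 241, 225]
```

jog_arm(turn=[[0, 0, 0], [0, 0, 0], [0, 0, 0], [0, 0, 0], [0, 0, 0], [0, 0, 0], [0, 0, 0]], delta_pos=[[0, -0.001, 0], [0, 0, 0], [0, 0, 0.003], [0, 0, 0.003], [0, 0, 0.003], [0, 0, 0], [0, 0, 0]], gripper=[0.04, 0.04, 0.04, 0.04, 0.04, 0.04, 0.04])

```text
time: 20.62
tool_pos: [0.48, -0.1867, 0.0965]
tcp_rot: [-3.141, -0.0, 0.001]
wrist_force: [0.3, -0.5, -0.8]
width: 0.528
grip_force: 25.9
```

Run:
```python
from h import *
import pickle
im,c,sd=step(14)
for n in("s11","s14"): print(n,cv2.imread("pics/%s.png"%n,0)[195:216,338].tolist(),cv2.imread("pics/%s.png"%n,0)[181:198,313].tolist())
```

```text
[ 0.4803 -0.1868  0.0968] 0.527 25.9 [ 0.6   0.95 -0.07] [-0.043  0.02   0.013]
pan shift side px (0.666, 1.25, 0.25) 10mm sink = [-0.13  2.85]
row312 [140, 137, 137, 133, 132, 123, 109, 88, 79, 77, 75, 75, 80, 92, 112, 130, 136, 137, 138, 140, 136, 139, 134, 138, 139, 138, 141, 142, 143, 143, 142, 140, 136, 137, 136, 137, 136, 141, 140, 139, 135, 137, 136, 134, 136, 138, 137, 139, 136, 134, 138, 140, 139, 137, 138, 137, 133, 138, 136, 135, 137, 140, 137, 141, 137, 136, 128, 113, 86, 72, 80, 103, 124, 127, 126, 130, 130, 132, 132, 131]
col319 [141, 137, 135, 126, 119, 114, 106, 107, 122, 146, 154, 155, 153, 148, 144, 142, 142, 139, 142, 141, 138, 135, 132, 138, 135, 139, 136, 139, 136, 133, 139, 132, 135, 139, 138, 135, 137, 138, 135, 139, 138, 136, 139, 139, 134, 138, 134, 135, 136, 134, 136, 135, 134, 139, 138, 138, 138, 136, 134, 128, 116, 111, 112, 117, 134, 143, 145, 145, 141, 137, 139, 137, 137, 139, 141, 138, 138, 141, 151, 149, 147, 144, 142, 144, 143, 139, 131, 114, 92, 85, 77, 81, 80, 77, 80, 71, 66, 61, 58, 60]
s11 [204, 203, 204, 204, 204, 204, 206, 207, 207, 208, 208, 187, 128, 108, 93, 91, 170, 182, 182, 139, 173] [158, 157, 156, 153, 153, 148, 147, 148, 144, 156, 140, 98, 66, 72, 226, 240, 225]
s14 [205, 203, 205, 205, 206, 206, 206, 208, 207, 209, 209, 183, 127, 114, 93, 92, 168, 184, 182, 142, 174] [158, 157, 157, 155, 154, 148, 147, 148, 145, 156, 139, 97, 68, 72, 227, 241, 225]
```

jog_arm(turn=[[0, 0, 0], [0, 0, 0], [0, 0, 0], [0, 0, 0], [0, 0, 0], [0, 0, 0], [0, 0, 0], [0, 0, 0], [0, 0, 0], [0, 0, 0]], delta_pos=[[0, 0.0005, 0.002], [0, 0, 0.004], [0, 0, 0.004], [0, 0, 0.004], [0, 0, 0.003], [0, 0, 0.002], [0, 0, 0.002], [0, 0, 0.002], [0, 0, 0.001], [0, 0, 0]], gripper=[0.04, 0.04, 0.04, 0.04, 0.04, 0.04, 0.04, 0.04, 0.04, 0.04])

```text
time: 21.55
tool_pos: [0.4804, -0.1873, 0.0729]
tcp_rot: [-3.142, -0.0, 0.0]
wrist_force: [-0.7, -0.6, -0.7]
width: 0.524
grip_force: 26.0
```

Run:
```python
from h import *
import pickle
im,c,sd=step(15)
for n in("s11","s15"): print(n,cv2.imread("pics/%s.png"%n,0)[195:216,338].tolist(),cv2.imread("pics/%s.png"%n,0)[181:200,313].tolist())
```

```text
[ 0.4804 -0.1874  0.0731] 0.522 26.0 [-0.32 -0.42 -1.13] [-0.027  0.013  0.002]
pan shift side px (0.661, 0.5, 0.5) 10mm sink = [-0.13  2.85]
row312 [137, 136, 132, 133, 132, 124, 104, 84, 76, 70, 68, 68, 74, 77, 85, 85, 84, 92, 91, 95, 94, 97, 98, 98, 102, 103, 104, 105, 101, 106, 106, 106, 107, 103, 108, 106, 108, 108, 114, 115, 116, 117, 116, 116, 113, 115, 109, 111, 111, 113, 116, 108, 108, 109, 110, 108, 113, 107, 111, 106, 106, 102, 99, 97, 99, 88, 76, 68, 69, 69, 81, 105, 120, 127, 124, 133, 129, 127, 126, 131]
col319 [139, 138, 134, 127, 118, 115, 114, 117, 114, 113, 113, 117, 113, 114, 115, 114, 114, 116, 115, 112, 115, 113, 116, 116, 115, 114, 114, 115, 113, 112, 112, 113, 111, 111, 101, 108, 127, 146, 149, 145, 129, 127, 134, 137, 137, 136, 134, 136, 135, 135, 134, 135, 135, 137, 136, 133, 136, 132, 133, 131, 136, 131, 136, 138, 134, 134, 136, 138, 135, 132, 134, 135, 135, 130, 133, 135, 133, 134, 134, 135, 135, 133, 136, 133, 133, 133, 135, 134, 135, 133, 136, 134, 127, 126, 109, 91, 79, 78, 78, 78]
s11 [204, 203, 204, 204, 204, 204, 206, 207, 207, 208, 208, 187, 128, 108, 93, 91, 170, 182, 182, 139, 173] [158, 157, 156, 153, 153, 148, 147, 148, 144, 156, 140, 98, 66, 72, 226, 240, 225, 211, 176]
s15 [204, 203, 205, 206, 205, 207, 207, 206, 208, 209, 208, 209, 196, 126, 91, 91, 171, 185, 182, 141, 175] [158, 157, 158, 156, 155, 149, 148, 149, 145, 158, 193, 191, 112, 68, 47, 234, 226, 213, 175]
```

The second ring is in contact (the pan is about 3.5 mm lower still). Release and retract.

jog_arm(turn=[[0, 0, 0], [0, 0, 0], [0, 0, 0], [0, 0, 0], [0, 0, 0], [0, 0, 0], [0, 0, 0], [0, 0, 0], [0, 0, 0], [0, 0, 0], [0, 0, 0], [0, 0, 0], [0, 0, 0], [0, 0, 0], [0, 0, 0]], delta_pos=[[0, 0, 0], [0, 0, 0], [0, 0, 0], [0, 0, 0], [0, 0, 0], [0, 0, -0.004], [0, 0, -0.008], [0, 0, -0.012], [0, 0, -0.015], [0, 0, -0.015], [0, 0, -0.015], [0, 0, -0.015], [0, 0, -0.01], [0, 0, 0], [0, 0, 0]], gripper=[0.05, 0.054, 0.058, 0.06, 0.06, 0.06, 0.06, 0.06, 0.06, 0.06, 0.06, 0.06, 0.06, 0.06, 0.06])

```text
time: 22.9
tool_pos: [0.4811, -0.1877, 0.1683]
tcp_rot: [3.141, 0.0, 0.003]
wrist_force: [-0.4, -0.3, -0.3]
width: 0.703
grip_force: 0.0
```

Run:
```python
from h import *
import pickle
im,c=look("wrist"); s=read_state(); print(s["tool_pos"],s["width"],s["wrist_force"]); sd,cs=look("side"); tp,ct=look("top"); save("w16",im); save("s16",sd); save("t16",tp); pickle.dump(c,open("w16.pkl","wb"))
# predicted pixels of pointer, gauge in side view
for x in(.571,.586,.591): print("x",x,[np.round(proj(cs,(x,-.188,z)),1) for z in(.125,.1,.08,.07,.06,.045)])
for n in("side0","s11","s16"):
    g=cv2.imread("pics/%s.png"%n,0); print(n); print(np.array2string(g[176:218,306:326],max_line_width=200,threshold=10000))
```

```text
[ 0.48033561 -0.18733639  0.16713237] 0.7036881873105371 [-0.66781872  0.74176904 -0.8284959 ]
x 0.571 [array([318.2, 183.2]), array([318.2, 190.5]), array([318.2, 196.1]), array([318.2, 198.9]), array([318.2, 201.7]), array([318.3, 205.7])]
x 0.586 [array([312.5, 183. ]), array([312.6, 190.2]), array([312.7, 195.9]), array([312.7, 198.6]), array([312.8, 201.4]), array([312.8, 205.5])]
x 0.591 [array([310.6, 182.9]), array([310.7, 190.1]), array([310.9, 195.8]), array([310.9, 198.6]), array([311. , 201.3]), array([311. , 205.4])]
side0
[[141 145 150 150 149 148 152 156 156 154 152 148 142 141 146 151 149 143 144 143]
 [142 147 150 150 149 148 154 158 157 153 149 144 140 141 146 150 148 145 144 144]
 [145 149 151 150 149 151 157 157 156 154 148 143 141 143 149 150 143 140 143 143]
 [145 149 151 150 150 151 156 157 153 150 147 146 144 142 149 149 143 138 144 144]
 [145 148 151 150 151 151 155 157 152 147 189 236 227 141 148 149 141 140 142 146]
 [145 150 151 152 150 152 157 155 152 148 196 235 205 140 150 148 141 141 142 146]
 [147 149 151 151 150 154 156 154 148 145 154 162 146 140 14
[... 9210 characters left out ...]
11  98 100 117 118 119 152 176 119]
 [148 147 147 171 234 249 233 207 198 182 178 172 171 156 115 118 117 125 131 119]
 [147 147 147 191 243 247 224 211 209 200 184 184 163 114 120 118 153 197 175 120]
 [148 147 147 215 250 247 221 211 211 203 186 186 161 104 119 117 126 140 131 120]
 [152 148 146 221 252 245 206 211 205 192 185 166 108 104 121 120 119 119 120 118]
 [152 148 151 227 252 239 190 190 190 186 186 183 176 153 100  99  98  98  98  99]
 [152 148 162 229 250 235 185 185 187 187 187 187 187 183 176 175 176 153  93  94]
 [151 148 187 242 247 215 184 185 185 186 184 185 184 185 185 185 185 181 174 174]
 [153 150 198 246 245 199 203 194 181 182 181 181 180 180 181 181 181 183 183 184]]
```

Each ring has sunk the pointer about 10 mm: the tip is at side rows 190.3, 193.3 and 196. To judge the window I'll tilt the wrist camera at the gauge from the +x side.

jog_arm(turn=[[0, 0, 0], [0, 0, 0], [0, 0, 0], [0, 0, 0], [0, 0, 0], [0, 0, 0], [0, -0.11, 0], [0, -0.11, 0], [0, -0.11, 0], [0, -0.11, 0], [0, -0.11, 0], [0, -0.11, 0], [0, -0.11, 0], [0, 0, 0], [0, 0, 0], [0, 0, 0]], delta_pos=[[0.02, 0, -0.01], [0.035, 0, 0], [0.035, 0, 0], [0.035, 0, 0], [0.035, 0, 0], [0.03, 0, 0], [0, 0, 0], [0, 0, 0], [0, 0, 0], [0, 0, 0], [0, 0, 0], [0, 0, 0], [0, 0, 0], [0, 0, 0], [0, 0, 0], [0, 0, 0]], gripper=[0.085, 0.085, 0.085, 0.085, 0.085, 0.085, 0.085, 0.085, 0.085, 0.085, 0.085, 0.085, 0.085, 0.085, 0.085, 0.085])

```text
time: 24.38
tool_pos: [0.67, -0.1873, 0.1758]
tcp_rot: [-2.911, -0.0, 1.182]
wrist_force: [-0.6, 0.4, 0.3]
width: 0.995
grip_force: 0.0
```

Run:
```python
from h import *
import pickle
im,c=look("wrist"); s=read_state(); print(s["tool_pos"],s["tcp_rot"],s["width"]); save("w17",im); pickle.dump(c,open("w17.pkl","wb")); print("cam",c[4])
for x in(.571,.579,.586,.591):print(x,[(z,np.round(proj(c,(x,-.188,z))).tolist()) for z in(.125,.1,.08,.06,.045)])
a=proj(c,(.579,-.188,.085)); u,v=int(a[0]),int(a[1])
g=cv2.cvtColor(im,cv2.COLOR_RGB2GRAY)
print(u,v,"scale px/mm y",proj(c,(.579,-.198,.085))[0]-a[0])
p=g[max(v-60,0):v+60:2,u-52:u+53:3]
for k,r in enumerate(p): print(max(v-60,0)+2*k," ".join("%3d"%q for q in r))
```

```text
[ 0.67042671 -0.18765142  0.17871272] [ 2.91284339e+00 -8.21475386e-04 -1.17571837e+00] 0.9954840698646836
cam [ 0.84002045 -0.18718337  0.25174018]
0.571 [(0.125, [320.0, 265.0]), (0.1, [320.0, 236.0]), (0.08, [320.0, 214.0]), (0.06, [320.0, 194.0]), (0.045, [320.0, 179.0])]
0.579 [(0.125, [320.0, 261.0]), (0.1, [320.0, 231.0]), (0.08, [320.0, 209.0]), (0.06, [320.0, 188.0]), (0.045, [320.0, 173.0])]
0.586 [(0.125, [320.0, 256.0]), (0.1, [320.0, 226.0]), (0.08, [320.0, 204.0]), (0.06, [320.0, 183.0]), (0.045, [320.0, 168.0])]
0.591 [(0.125, [320.0, 253.0]), (0.1, [320.0, 223.0]), (0.08, [320.0, 200.0]), (0.06, [320.0, 179.0]), (0.045, [320.0, 164.0])]
320 214 scale px/mm y 12.927005460165446
154 148 152 147 148 149 149 145 146 148 144 146 147 147 146 142 144 145 142 141 141 142 141 140 142 143 141 141 141 186 240 240 240 239 239 237
156 155 153 151 153 154 153 150 153 150 152 152 152 151 149 148 151 146 147 145 148 149 146 150 147 147 147 146 145 172 250 251 251 250 250 251
158 147 149 149 152 150 149 150 148 151 150 151 150 151 150 147 145 147 146 144 149 151 149 150 149 150 151 14
[... 7541 characters left out ...]
 161 159 160 161 132  60 145 238 239 219 132 139 148 147 153 155 152 217 239 239 187 168 173 171 171 174 172 173 172 171 170
266 161 164 160 162 162 161 161 159 133  49 120 205 215 191 135 145 147 149 155 154 154 208 227 229 167 173 173 173 171 172 173 171 171 173 168
268 161 161 160 163 162 159 162 161 132  51 102 135 147 141 143 151 154 158 159 158 161 174 178 172 141 168 171 173 170 175 172 173 172 171 172
270 157 160 157 159 157 159 162 159 133  57 102 120 132 141 148 154 152 153 152 161 163 166 161 149 136 167 172 170 170 171 170 171 171 172 170
272 160 161 160 161 161 159 158 159 129  75 102 119 128 128 134 136 137 136 138 146 145 151 160 155 142 169 171 170 170 171 170 172 169 172 168
```

The gauge scan shows teeth at rows 192-200 and 211-219, with the pointer's front at about rows 194-201. My direct reading puts the pointer about 2 to 6 mm below the window's centre. The pan has sunk about 20 mm and the mark is at least 18 mm below the empty pointer, so it should be no more than about 2 mm below centre. A third ring would overshoot, so two rings is right. I'll check that the stack lies true in the saved view, then hand in.

Run:
```python
from h import *
import pickle
a,cs=look("side"); b=cv2.imread("pics/s16.png",0); g=cv2.cvtColor(a,cv2.COLOR_RGB2GRAY)
print("pointer rows",g[190:201,311].tolist(),b[190:201,311].tolist())
c=pickle.load(open("w16.pkl","rb")); w=cv2.imread("pics/w16.png",0)
print("expected ring2 top centre",np.round(proj(c,(.4805,-.1873,.106)),1))
e=cv2.Canny(w,30,80); 
for v in (225,235,245): print(v,np.flatnonzero(e[v,260:380])+260)
print(read_state()["wrist_force"],ticket.finish_job())
```

```text
pointer rows [159, 159, 158, 156, 119, 97, 61, 83, 151, 180, 198] [150, 150, 149, 145, 113, 89, 58, 76, 142, 169, 187]
expected ring2 top centre [318.6 238.4]
225 [279 284 305 306 325 330 331 350]
235 [279 282 299 302 308 309 310 325 326 327 328 333 337]
245 [279 282 298 301 335 337]
the job is handed in; nothing more can be done
[0.03155083 0.9216767  1.04389621] None
```

I handed the job in with two rings set down on the post; by my estimate the pointer rests in the window, about 2 to 6 mm below its centre (limit 7 mm), and the other two rings, the lid and the other kitchen things were left where they were, but no verdict came back.

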